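# Unhook the cutter basket and set it on the scale

### The job

Take the small wire cutter basket off the drying stand: lift its rear loop up past the tip of the hook, against the sprung keeper, only as far as needed, then draw it out towards you, without forcing the hook or keeper. Then set it down gently, upright, in the middle of the square pan of the kitchen scale beside the stand and let go; leave everything else where it is.

Things in the scene. Friction and masses are not known exactly. Their poses are not given: they have to be found in the camera images.
- stand: Drying stand, fixed: grey base plate 190 x 120 x 10 mm, aluminium post 16 x 30 mm, 215 mm tall. Origin on the table under the post; z up; its -x is the way the hook points and the basket comes off. A hand-clamped slide on the post carries hook and keeper; its height is NOT measured and differs each time. They bend if the basket is pressed on the stand with more than 15 N.
- saddle (a point): Where the basket's bar rests on the fixed saddle bar at the start: top of the saddle, 116.5 mm above the table, 53.2 mm before (-x of) the post axis. A black back rest below it, its face 69 mm before the post axis, z 45 to 57 mm, keeps the hung basket upright.
- hook_line (a point): Middle of the upturned hook plate (6 mm thick, 24 mm wide, rounded tip), 60 mm before the post axis, taken level with the underside of the hung bar, which lies just behind the plate. The tip stands 14 to 54 mm above this point (not measured: find it by feel).
- keeper_line (a point): Point on the base plate under the keeper: a black block 28 (x) x 24 x 9 mm whose underside rests 1.5 mm above the hook tip. It yields up 12 mm at most, at 2.8 N rising to 5.2 N, then a hard stop. Lifted, the 7 mm bar meets it 5.5 mm too low; going 5.5 to 12 mm further up (8 is best) lets the bar pass out over the tip, under the keeper.
- basket_grip (a point): Centre of the basket's wooden grip, an upright block 24 (x) x 12 (y) x 38 (z) mm at its very top; pinch it across the 12 mm. 150 mm above the basket's underside. Axes: z up, +x to its rear loop. A steel wire cup 60 x 60 x 42 mm with metal pieces in it, 150 to 310 g; hangs with +x to the post, underside 45 mm above the table, 100 mm before the post axis.
- basket_bar (a point): Middle of the basket's rear loop bar, a round 7 mm bar, 44 mm long across (y), 46.8 mm behind (+x) and 75 mm below the grip's centre; hooked behind the upturned hook at the start. It is off the hook once it is about 100 mm or more before the post axis.
- basket_foot (a point): Middle of the basket's flat underside (60 x 60 mm), 150 mm below the grip's centre; z up through the grip.
- scale: White and grey kitchen scale nearest the stand (not the one at the table's far right edge), 190 x 132 x 28 mm, fixed; origin under its middle on the table, x along its length from the keys to the pan.
- scale_pan (a point): Middle of the scale's flat pan (about 122 x 122 mm), on its top surface 27 mm above the table.
- mug: White china mug, 92 mm wide, 95 mm tall, a bystander; origin at its underside.
- jigger: Steel double-cone measuring cup, 41 mm wide, 100 mm tall, a bystander; origin at the middle of its underside.
- short_stick: Beech shaping stick, 28 x 105 x 25 mm, a bystander; origin at the middle of its underside.

How it is judged:
On the way:
1. the basket's bar is off the hook and drawn clear of the stand (x of basket_bar in the frame of stand below -0.095 m and contact force between basket and stand below 0.3 N), for 0.1 s.
At the end, for the whole second after the job is handed in: the basket stands upright (within 0.1 rad) and at rest on the scale's pan, the middle of its underside within 30 mm of the pan's middle, and released (horizontal distance between basket_foot and scale_pan below 0.03 m and z of basket_foot in the frame of scale_pan between -0.004 and 0.005 m and angle between basket_foot's own z axis and vertical below 0.1 rad and linear speed of basket below 0.02 m/s and contact force between basket and scale above 0.5 N); the robot touches nothing.
It fails at once if the basket is pressed on the stand, its hook or its keeper with more than 15 N (contact force between basket and stand above 15 N).
It fails at once if the basket is dropped or banged on the scale (more than 25 N) (contact force between basket and scale above 25 N).
It fails at once if a bystander is moved by more than 20 mm (distance of any of mug, jigger, short_stick from where it was at the start of the episode above 0.02 m).
It fails at once if the robot presses on the stand with more than 10 N (contact force between any of the fingers, the arm and stand above 10 N).
It also fails if it takes over 72 s, if anything falls off the work surface, if the arm or the gripper's body presses on something with over 40 N, if the wrist force passes 120 N, or if a joint passes its speed limit or range.

### The arm

A 6-joint arm with a two-finger parallel gripper is mounted at the origin on a cart in front of the work surface, level with it; the furniture and walls round the work are solid. World frame = base frame: x ahead of the robot, y to its left, z up, the work surface at z = 0. Lengths are in m, angles in rad, forces in N, time in s.
With the tool pointing down it reaches from about 0.35 to 0.975 m from the base axis. Payload 4.9 kg.
Tool frame: the origin (TCP) lies at the very end of the fingers, on their centre line; the grasp point (between the pads) lies behind it (manip.grip_depth is the z of the grasp point in the tool frame, in m); z points along the fingers, y is the direction in which the jaws open and shut (so a half turn about z gives the same grasp; the last joint's range is limited). The gripper opens to 85 mm and grips with 20 to 120 N. Pads are 22 mm wide; open, the fingers measure 114 mm over their backs; the gripper's body (76 mm by 85 mm) begins 54 mm behind the grasp point. The pads swing forward as they close: fully open they stand 13 mm farther back than shut.
Start: joints at [1.035, 0.053, 1.613, -0, 1.476, -0.119], TCP at [0.253, 0.571, 0.192] pointing down, gripper open.
Joint ranges: [-3.01, 3.01], [-1.01, 2.22], [0.06, 2.58], [-1.02, 4.17], [0.09, 2.62], [-3.14, 3.14]. Speed limits (rad/s): [2.57, 2.57, 3.14, 3.14, 3.14, 3.14].

### API

Orientations are given as a unit quaternion [w, x, y, z].
In Python, from plant import state, optics, manip, silhouettes, place_of gives the robot as it stands. The module is installed in compiled form; this text tells all that it offers.
- The arm moves only by the tool jog_arm, never from a script. Its argument "increments" is a list of rows, each an object with "slide": the shift along the tool's x, y, z in mm, a list of three; "rotation": the turn, a rotation vector about the tool's x, y, z in degrees, a list of three. A call has 1 to 20 rows; each row shifts and turns the commanded pose from where the row before left it, along the tool's axes as they then stand; what a row does not reach is not made up. A row lasts 1/12 s, in which the tool goes at most 41.7 mm and 7.16 degrees, less where a joint would pass 70% of its speed; a pose out of reach is approached as far as the arm can. A call with a gripper value outside its range is refused whole. "fingers" is the opening, from 0 (shut) to 1 (fully open), set as the call begins (left out, the last holds). The fingers move at their own pace and stop on an object; the grip force is fixed at half the most. Time passes only in rows, so rows that do not move let the fingers close. It gives the time, the measured TCP pose, the force and the opening at its end, in the units of the state.
- state(): the state, without advancing time (a new reading comes with each control period).
- optics.grab_frame(name): name is "scene" or "top" or "wrist"; returns a dict with "frame" (384x512x3 uint8, blue, green, red), "camera_matrix" (3x3 intrinsics, pixels), "R" (3x3) and "t" (3): a world point X has camera coordinates R X + t. Camera axes: x right, y down, z forward; pixel columns grow to the right and rows downward; lengths in m; the calibration is good to about 2 mm. A picture is of the moment at which its call begins. There is no depth.
- manip.job_done(): hands the job in, once; it reports no verdict.
Trained networks look in the newest picture that a camera, given by its name, has taken for a name from the list of things; names that differ only in an ending like _2 or _b are one class to them, and where a whole thing is asked for, a point or a joint stands for the part that bears it (a point fixed in the world has none). Each returns a list of dicts, best first, with "score" (0 to 1); they miss things now and then, are a little off and sometimes report something else, mostly with a low value. They report only what shows in the picture. A call takes as long as a camera call.
- silhouettes(thing, camera): "mask" (384x512 bool, what is visible of it) and "bbox" ([left, top, right, bottom] in pixels, round what is visible of it).
- place_of(thing, camera): "uv" ([column, row] in pixels: a listed point, or the origin of a listed thing).
The state is a dict: "time": time; "joint_pos": joint angles; "joint_vel": joint speeds; "joint_efforts": joint torques, N m; "tool_pos": TCP position; "tool_rot": TCP orientation; "contact_force": force on the tool from outside, world axes, zero at the start; "ft_torque": the same for the moment, N m; "gripper_width": opening from 0.0 (shut) to 1.0 (fully open).
Only numpy, scipy, OpenCV 4.12 (cv2) and the standard library are available. Lean on these libraries where they do the work, as an engineer would, in place of code of your own. Each camera call takes 0.05 s, during which the arm holds its last target.

## Working session

There is one attempt and no reset: what is moved stays moved. The work goes in short steps, Python scripts to look and compute and a tool call to move; the robot and the scene stay as the last step left them, time stands still between calls to the robot, and variables do not carry over. Pictures are saved under pics/ and viewed, and the job is handed in when it is done.

Besides the shell and the picture viewer there is one more tool, called after "Request:" as name(argument=value, ...) on one line, values as JSON. jog_arm: Moves the arm, as the interface text tells. Its arguments: {"type":"object","properties":{"increments":{"type":"array","items":{"type":"object","properties":{"slide":{"type":"array","items":{"type":"number"}},"rotation":{"type":"array","items":{"type":"number"}}}}},"fingers":{"type":"number"}},"required":["increments"]}

```bash
mkdir -p pics; cat > h.py <<'E'
import numpy as np, cv2
from plant import state, optics, manip, silhouettes, place_of
def tri(obs):
    # obs: list of (f,uv)
    A=[];b=[]
    for f,uv in obs:
        K,R,t=map(np.array,(f["camera_matrix"],f["R"],f["t"]))
        P=K@np.c_[R,t]
        for i in (0,1):
            r=uv[i]*P[2]-P[i]; A.append(r[:3]); b.append(-r[3])
    A=np.array(A);b=np.array(b)
    s,res,_,_=np.linalg.lstsq(A,b,rcond=None); return s
def atz(f,uv,z):
    K,R,t=map(np.array,(f["camera_matrix"],f["R"],f["t"]))
    d=R.T@np.linalg.inv(K)@np.array([uv[0],uv[1],1.]); c=-R.T@t
    return c+d*(z-c[2])/d[2]
def proj(f,X):
    K,R,t=map(np.array,(f["camera_matrix"],f["R"],f["t"]))
    p=K@(R@np.array(X)+t); return p[:2]/p[2]
E
python3 - <<'E'
from h import *
s=state();print({k:np.round(v,3) for k,v in s.items()}, manip.grip_depth)
F={}
for c in ("scene","top","wrist"):
    F[c]=optics.grab_frame(c); cv2.imwrite(f"pics/a_{c}.png",F[c]["frame"])
    print(c,"cam at",-np.array(F[c]["R"]).T@np.array(F[c]["t"]))
zs=dict(stand=0,saddle=.1165,hook_line=.1165,keeper_line=.01,basket_grip=.195,basket_bar=.12,basket_foot=.045,scale=0,scale_pan=.027,mug=0,jigger=0,short_stick=0)
for n,z in zs.items():
    for c in F:
        for d in place_of(n,c)[:2]:
            print(n,c,round(d["score"],2),np.round(d["uv"],1),np.round(atz(F[c],d["uv"],z),4))
E
```

```text
{'time': np.float64(0.0), 'joint_pos': array([ 1.035,  0.053,  1.614, -0.   ,  1.476, -0.119]), 'joint_vel': array([ 0.002, -0.   ,  0.002,  0.001,  0.001,  0.002]), 'joint_efforts': array([ 1.0000e-03, -3.9368e+01, -3.7018e+01,  0.0000e+00,  7.0000e-03,
        0.0000e+00]), 'tool_pos': array([0.253, 0.571, 0.191]), 'tool_rot': array([-0.   ,  0.207,  0.978, -0.001]), 'contact_force': array([ 0.306, -0.267,  0.897]), 'ft_torque': array([ 0.015,  0.031, -0.046]), 'gripper_width': np.float64(0.998)} -0.0187
scene cam at [-0.11524756 -0.69686125  1.0543996 ]
top cam at [ 0.4848797  -0.07283936  1.33239181]
wrist cam at [0.18106369 0.60439354 0.37344037]
stand scene 0.55 [278.3 233.2] [ 0.601 -0.154  0.   ]
stand scene 0.41 [207.1 241.1] [0.4277 0.0092 0.    ]
stand top 0.72 [275.1 203.7] [ 0.5959 -0.1611  0.    ]
saddle scene 0.84 [265.  217.1] [ 0.5478 -0.1417  0.1165]
saddle top 0.56 [273.1 219.5] [ 0.5333 -0.1455  0.1165]
saddle top 0.55 [271.9 229.2] [ 0.5011 -0.1408  0.1165]
hook_line scene 0.59 [262.8 222.9] [ 0.525  -0.1516  0.1165]
hook_line top 0.78 [273.7 216.9] [ 0.542  -0.1
[... 530 characters left out ...]
.3 234.5] [ 0.4833 -0.1564  0.045 ]
scale scene 0.66 [195.5 188.3] [0.582  0.2241 0.    ]
scale top 0.67 [167.6 208.9] [0.5827 0.2335 0.    ]
scale top 0.61 [227.7 253.8] [0.4168 0.0145 0.    ]
scale_pan scene 0.97 [199.  177.6] [0.6134 0.2327 0.027 ]
scale_pan top 0.65 [165.3 198.9] [0.6169 0.2361 0.027 ]
scale_pan top 0.16 [269.2 221.4] [ 0.5303 -0.1367  0.027 ]
mug scene 0.75 [252.4 170.5] [0.7919 0.1224 0.    ]
mug top 0.75 [199.6 150.7] [0.799  0.1173 0.    ]
jigger scene 0.56 [203.8 239.8] [0.4248 0.0218 0.    ]
jigger top 0.44 [228.6 252.2] [0.4225 0.0112 0.    ]
short_stick scene 0.56 [324.3 303.1] [ 0.4748 -0.42    0.    ]
short_stick top 0.68 [348.4 236.9] [ 0.4703 -0.4262  0.    ]
```

```bash
python3 - <<'E'
import cv2
s=cv2.imread("pics/a_scene.png");t=cv2.imread("pics/a_top.png")
cv2.imwrite("pics/b_scene.png",cv2.resize(s[130:330,140:400],(780,600),interpolation=cv2.INTER_CUBIC))
cv2.imwrite("pics/b_top.png",cv2.resize(t[120:320,130:390],(780,600),interpolation=cv2.INTER_CUBIC))
E
```

```text
(no output)
```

View pics/b_scene.png

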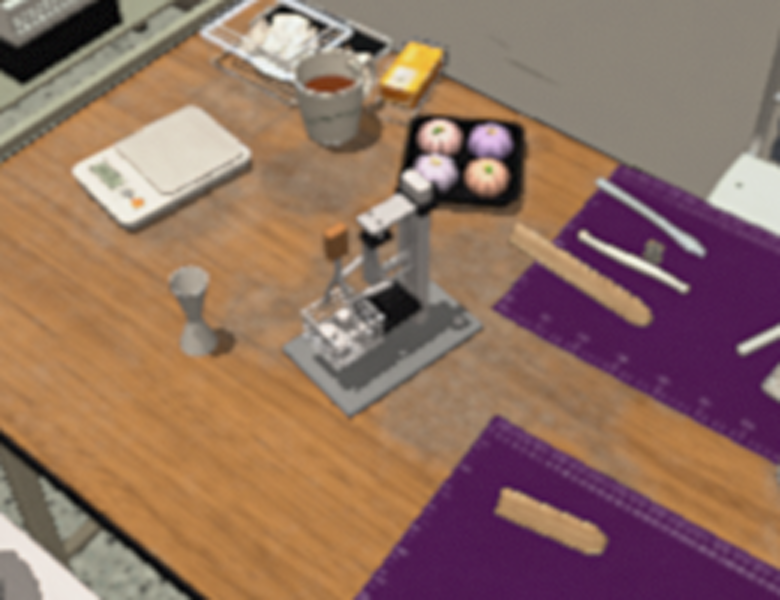

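View pics/b_top.png

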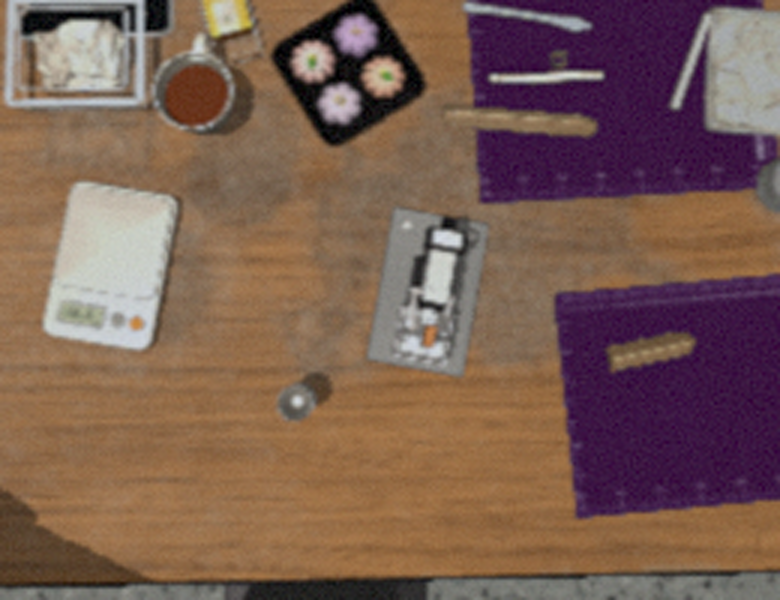

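The top view shows the basket on the stand, with the orange grip at (430,333) in the crop. The base plate is yawed about -9°, the scale is on the left and the jigger is in front between them. Next I'll refine the yaw from the plate and scale outlines.

```bash
cat >> h.py <<'E'
from scipy.spatial.transform import Rotation as Rn
def rel(target,yaw,s=None):
    """tool-frame shift (mm) to target TCP & turn about tool z (deg) so tool x is at world yaw (deg)"""
    s=s or state(); q=s["tool_rot"]; R=Rn.from_quat([q[1],q[2],q[3],q[0]])
    d=R.inv().apply(np.array(target)-s["tool_pos"])*1000
    y=np.radians(yaw); x=np.array([np.cos(y),np.sin(y),0]); z=np.array([0,0,-1.])
    T=Rn.from_matrix(np.c_[x,np.cross(z,x),z])
    return np.round(d,1),np.round((R.inv()*T).as_rotvec(degrees=True),2)
E
python3 - <<'E'
from h import *
F={c:optics.grab_frame(c) for c in("scene","top")}
for n,z in(("stand",.01),("scale",.028)):
  for c in F:
    for m in silhouettes(n,c)[:2]:
        M=m["mask"]; ys,xs=np.nonzero(M); 
        P=np.array([atz(F[c],(x,y),z)[:2] for x,y in zip(xs,ys)],np.float32)
        r=cv2.minAreaRect(P*1000); print(n,c,round(m["score"],2),m["bbox"],r)
# orange grip in pics
for c in F:
    im=F[c]["frame"].astype(int); b,g,r=im[...,0],im[...,1],im[...,2]
    hsv=cv2.cvtColor(F[c]["frame"],cv2.COLOR_BGR2HSV)
    M=(hsv[...,1]>170)&(hsv[...,0]<16)&(hsv[...,2]>110)
    sub=np.zeros_like(M); sub[200:245,240:290]=1
    ys,xs=np.nonzero(M&sub); print(c,len(xs),xs.min(),xs.max(),ys.min(),ys.max(),xs.mean(),ys.mean())
    print([ (n,silhouettes(n,c)[0]["bbox"]) for n in ("basket_grip",) if silhouettes(n,c)])
print(rel((.497,-.146,.32),170.5))
E
```

```text
stand scene 0.91 [234.8, 189.4, 300.0, 272.3] ((612.4595947265625, -129.78970336914062), (367.04840087890625, 186.56024169921875), 17.086103439331055)
stand top 0.61 [255.2, 191.5, 289.4, 243.8] ((547.5399780273438, -149.85418701171875), (119.30914306640625, 186.81077575683594), 78.29631805419922)
scale scene 0.83 [163.6, 164.7, 224.8, 208.0] ((574.6448364257812, 223.27391052246094), (150.44976806640625, 197.2529296875), 78.31642150878906)
scale scene 0.64 [240.2, 205.1, 273.1, 254.3] ((558.1723022460938, -95.60209655761719), (209.53419494628906, 84.60299682617188), 32.005096435546875)
scale top 0.7 [145.9, 181.1, 190.0, 236.9] ((583.8729858398438, 229.53775024414062), (129.54986572265625, 186.3344268798828), 79.6462631225586)
scale top 0.41 [254.5, 191.6, 289.0, 244.6] ((546.0552978515625, -148.72503662109375), (124.9147720336914, 188.47882080078125), 78.53487396240234)Traceback (most recent call last):
  File "<stdin>", line 15, in <module>
    return umr_minimum(a, axis, None, out, keepdims, initial, where)
ValueError: zero-size array to reduction operation minimum which has no identity
```

```bash
python3 - <<'E'
from h import *
print(rel((.497,-.146,.32),168.5))
E
```

```text
(array([-513.6, -557.3, -127.8]), array([ -0.  ,   0.  , -12.38]))
```

Request:
jog_arm(increments=[{"slide":[0,0,-30]},{"slide":[-27,-29.3,-5.2]},{"slide":[-27,-29.3,-5.2]},{"slide":[-27,-29.3,-5.2]},{"slide":[-27,-29.3,-5.2]},{"slide":[-27,-29.3,-5.2]},{"slide":[-27,-29.3,-5.2]},{"slide":[-27,-29.3,-5.2]},{"slide":[-27,-29.3,-5.2]},{"slide":[-27,-29.3,-5.2]},{"slide":[-27,-29.3,-5.2]},{"slide":[-27,-29.3,-5.2]},{"slide":[-27,-29.3,-5.2]},{"slide":[-27,-29.3,-5.2]},{"slide":[-27,-29.3,-5.2]},{"slide":[-27,-29.3,-5.2]},{"slide":[-27,-29.3,-5.2]},{"slide":[-27,-29.3,-5.2]},{"slide":[-27,-29.3,-5.2]},{"slide":[-27,-29.3,-5.2]}], fingers=0.6)

```text
invalid input
```

Request:
jog_arm(increments=[{"slide":[0,0,0],"rotation":[0,0,-6.2]},{"slide":[0,0,0],"rotation":[0,0,-6.2]},{"slide":[0,0,0]}])

```text
invalid input
```

```bash
python3 - <<'E'
from h import *
s=state();print(s["time"],s["tool_pos"],s["contact_force"])
f=optics.grab_frame("wrist"); cv2.imwrite("pics/c.png",f["frame"]); cv2.imwrite("pics/c_scene.png",optics.grab_frame("scene")["frame"])
for n,z in dict(basket_grip=.195,basket_bar=.12,hook_line=.1165,saddle=.1165,stand=0).items():
    print(n,[(round(d["score"],2),np.round(d["uv"],1),np.round(atz(f,d["uv"],z),4)) for d in place_of(n,"wrist")[:2]])
print(proj(f,s["tool_pos"]))
E
```

```text
2.25 [0.25301651 0.57147223 0.1921997 ] [-0.52590089  0.28900906  0.0556926 ]
basket_grip []
basket_bar []
hook_line []
saddle []
stand []
[254.63787282 215.75642647]
```

View pics/c.png

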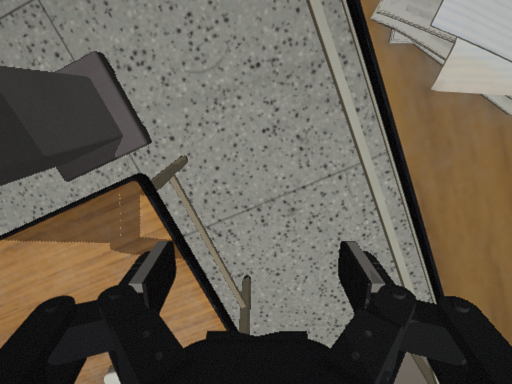

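The move was refused: each row probably needs both fields. The picture shows only the floor and the furniture beside the start pose.

Request:
jog_arm(increments=[{"slide":[0,0,-30],"rotation":[0,0,0]},{"slide":[-27,-29.3,-5.2],"rotation":[0,0,0]},{"slide":[-27,-29.3,-5.2],"rotation":[0,0,0]},{"slide":[-27,-29.3,-5.2],"rotation":[0,0,0]},{"slide":[-27,-29.3,-5.2],"rotation":[0,0,0]},{"slide":[-27,-29.3,-5.2],"rotation":[0,0,0]},{"slide":[-27,-29.3,-5.2],"rotation":[0,0,0]},{"slide":[-27,-29.3,-5.2],"rotation":[0,0,0]},{"slide":[-27,-29.3,-5.2],"rotation":[0,0,0]},{"slide":[-27,-29.3,-5.2],"rotation":[0,0,0]},{"slide":[-27,-29.3,-5.2],"rotation":[0,0,0]},{"slide":[-27,-29.3,-5.2],"rotation":[0,0,0]},{"slide":[-27,-29.3,-5.2],"rotation":[0,0,0]},{"slide":[-27,-29.3,-5.2],"rotation":[0,0,0]},{"slide":[-27,-29.3,-5.2],"rotation":[0,0,0]},{"slide":[-27,-29.3,-5.2],"rotation":[0,0,0]},{"slide":[-27,-29.3,-5.2],"rotation":[0,0,0]},{"slide":[-27,-29.3,-5.2],"rotation":[0,0,0]},{"slide":[-27,-29.3,-5.2],"rotation":[0,0,0]},{"slide":[-27,-29.3,-5.2],"rotation":[0,0,0]}], fingers=0.6)

```text
time: 4.27
tool_pos: [0.4969, -0.1474, 0.3215]
tool_rot: [0.0, 0.207, 0.978, 0.0]
contact_force: [1.1, 0.8, -0.2]
gripper_width: 0.602
```

Request:
jog_arm(increments=[{"slide":[0,0,0],"rotation":[0,0,-6.2]},{"slide":[0,0,0],"rotation":[0,0,-6.2]},{"slide":[0,0,0],"rotation":[0,0,0]}])

```text
time: 4.52
tool_pos: [0.4968, -0.1461, 0.3209]
tool_rot: [-0.0, 0.1, 0.995, 0.0]
contact_force: [0.1, -0.4, -0.3]
gripper_width: 0.6
```

```bash
python3 - <<'E'
from h import *
s=state();print(s["time"],s["tool_pos"],s["contact_force"])
f=optics.grab_frame("wrist"); cv2.imwrite("pics/c1.png",f["frame"]); cv2.imwrite("pics/c1_scene.png",optics.grab_frame("scene")["frame"])
for n,z in dict(basket_grip=.195,basket_bar=.12,hook_line=.1165,saddle=.1165,stand=0).items():
    print(n,[(round(d["score"],2),np.round(d["uv"],1),np.round(atz(f,d["uv"],z),4)) for d in place_of(n,"wrist")[:2]])
print(proj(f,s["tool_pos"]))
E
```

```text
4.5167 [ 0.49676665 -0.14614746  0.32088324] [ 0.08078596 -0.36361825 -0.3404288 ]
basket_grip [(0.97, array([262.3, 165.6]), array([ 0.4924, -0.1372,  0.195 ]))]
basket_bar [(0.83, array([256.4, 184.8]), array([ 0.5359, -0.1527,  0.12  ]))]
hook_line [(0.89, array([262.6, 181.6]), array([ 0.534 , -0.1433,  0.1165]))]
saddle [(0.96, array([257.5, 189.1]), array([ 0.5436, -0.1527,  0.1165])), (0.27, array([257.9, 146.3]), array([ 0.4831, -0.1399,  0.1165]))]
stand [(0.6, array([260.4, 192.3]), array([ 0.5882, -0.1556,  0.    ]))]
[254.62827218 215.37992393]
```

View pics/c1.png

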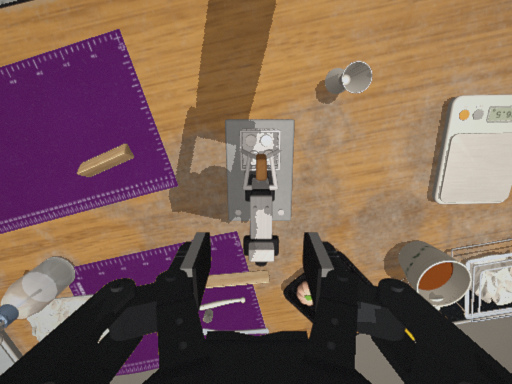

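The wrist view shows the basket on its stand, aligned with the image: grip at (262,170), plate from 227 to 294 px. I'll now measure the grip precisely.

```bash
python3 - <<'E'
from h import *
F={}
for c,box in dict(wrist=(245,140,285,200),top=(255,205,295,260),scene=(235,190,275,235)).items():
    f=F[c]=optics.grab_frame(c)
    hsv=cv2.cvtColor(f["frame"],cv2.COLOR_BGR2HSV)
    M=((hsv[...,1]>120)&(hsv[...,0]<18)).astype(np.uint8)
    S=np.zeros_like(M); S[box[1]:box[3],box[0]:box[2]]=1
    n,l,st,ce=cv2.connectedComponentsWithStats(M*S)
    print(c,[(tuple(st[i]),np.round(ce[i],1)) for i in range(1,n) if st[i][4]>5])
    for n in("basket_grip","basket"):
        try:
            for d in place_of(n,c)[:2]: print(n,d["score"],d["uv"])
        except Exception as e: print(e)
f=F["wrist"]
cv2.imwrite("pics/d.png",cv2.resize(f["frame"][110:270,210:310],(500,800)[::1],interpolation=cv2.INTER_NEAREST)[:600])
# plate edges
g=f["frame"]
for r in (125,135,145,175,190,205,212): 
    row=cv2.cvtColor(g,cv2.COLOR_BGR2HSV)[r,:,1].astype(int); xs=np.nonzero(row[215:305]<60)[0]+215; print(r,xs.min(),xs.max())
E
```

```text
wrist [((np.int32(255), np.int32(154), np.int32(11), np.int32(27), np.int32(262)), array([259.9, 167.4]))]
basket_grip 0.69 [259.3, 166.1]
it knows: basket_bar, basket_foot, basket_grip, hook_line, jigger, keeper_line, mug, saddle, scale, scale_pan, short_stick, stand
top [((np.int32(255), np.int32(205), np.int32(40), np.int32(55), np.int32(1816)), array([276.4, 234.3]))]
it knows: basket_bar, basket_foot, basket_grip, hook_line, jigger, keeper_line, mug, saddle, scale, scale_pan, short_stick, stand
scene [((np.int32(256), np.int32(190), np.int32(17), np.int32(14), np.int32(41)), array([263.9, 196.6])), ((np.int32(235), np.int32(201), np.int32(21), np.int32(25), np.int32(347)), array([243.4, 211.1]))]
basket_grip 0.63 [249.0, 212.9]
it knows: basket_bar, basket_foot, basket_grip, hook_line, jigger, keeper_line, mug, saddle, scale, scale_pan, short_stick, stand
125 225 293
135 225 292
145 225 292
175 226 291
190 227 290
205 227 290
212 227 290
```

View pics/d.png

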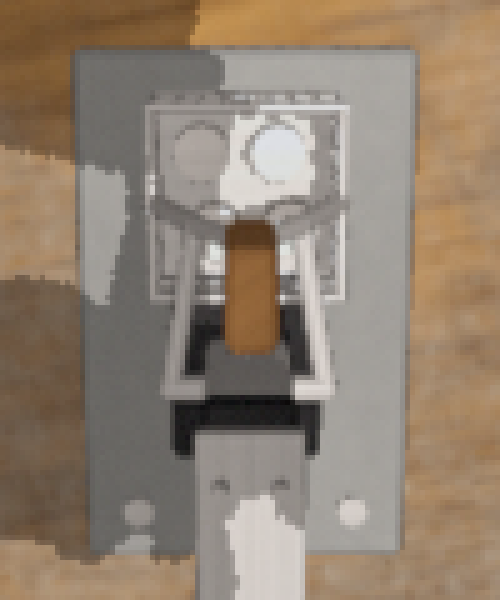

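```bash
python3 - <<'E'
from h import *
s=state();f=optics.grab_frame("wrist");t=optics.grab_frame("top");print(s["tool_pos"])
yaw=np.radians(-11.5);ex=np.array([np.cos(yaw),np.sin(yaw)]);ey=np.array([-ex[1],ex[0]])
o=s["tool_pos"][:2]
def L(p): d=p[:2]-o; return np.round([d@ex*1000,d@ey*1000],1)
for n,(x,y),z in [("griptopfront",(50+210*0+0,0),0)][:0]+[("gt_f",(210+250/5,110+248/5),.214),("gt_r",(210+250/5,110+354/5),.214),("gt_l",(210+226/5,110+300/5),.214),("gt_rt",(210+277/5,110+300/5),.214),
  ("pl_fl",(210+75/5,110+48/5),.01),("pl_fr",(210+417/5,110+48/5),.01),("pl_rl",(210+90/5,110+551/5),.01),("pl_rr",(210+401/5,110+551/5),.01),("loopL",(210+165/5,110+390/5),.12),("loopR",(210+333/5,110+390/5),.12)]:
    p=atz(f,(x-.5,y-.5),z); print(n,np.round(p,4),L(p))
cv2.imwrite("pics/e.png",cv2.resize(t["frame"][180:260,240:310],(525,600),interpolation=cv2.INTER_NEAREST))
E
```

```text
[ 0.49670402 -0.14512143  0.32103898]
gt_f [ 0.4806 -0.1373  0.214 ] [-17.3   4.5]
gt_r [ 0.5032 -0.1418  0.214 ] [5.7 4.6]
gt_l [ 0.4905 -0.1444  0.214 ] [-6.2 -0.5]
gt_rt [ 0.4927 -0.1339  0.214 ] [-6.2 10.2]
pl_fl [ 0.4438 -0.1884  0.01  ] [-43.3 -52.9]
pl_fr [ 0.467  -0.0743  0.01  ] [-43.2  63.5]
pl_rl [ 0.6265 -0.2264  0.01  ] [143.4 -53.8]
pl_rr [ 0.6502 -0.1103  0.01  ] [143.5  64.8]
loopL [ 0.5359 -0.172   0.12  ] [ 43.8 -18.5]
loopR [ 0.5455 -0.1251  0.12  ] [43.8 29.4]
```

View pics/e.png

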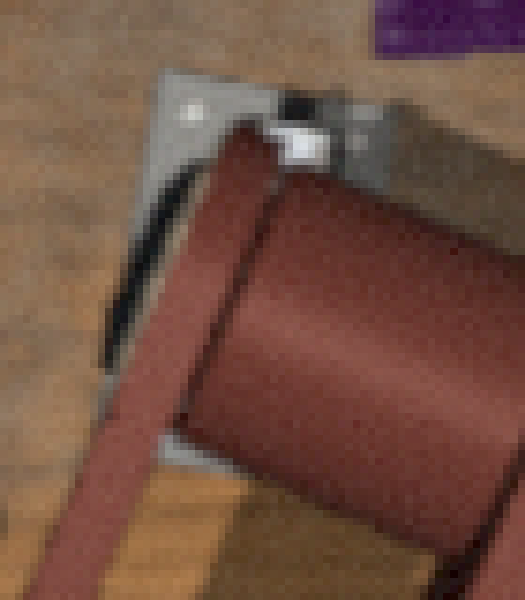

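Request:
jog_arm(increments=[{"slide":[5.8,4.9,20],"rotation":[0,0,0]},{"slide":[0,0,25],"rotation":[0,0,0]},{"slide":[0,0,20],"rotation":[0,0,0]},{"slide":[0,0,10],"rotation":[0,0,0]},{"slide":[0,0,0],"rotation":[0,0,0]},{"slide":[0,0,0],"rotation":[0,0,0]}], fingers=0.5)

```text
time: 5.77
tool_pos: [0.492, -0.1393, 0.2461]
tool_rot: [-0.0, 0.1, 0.995, 0.0]
contact_force: [0.4, -0.5, 1.0]
gripper_width: 0.504
```

```bash
python3 - <<'E'
from h import *
s=state();f=optics.grab_frame("wrist");print(s["tool_pos"],s["contact_force"])
cv2.imwrite("pics/f.png",cv2.resize(f["frame"][150:330,180:340],(534,600),interpolation=cv2.INTER_NEAREST))
sc=optics.grab_frame("scene");cv2.imwrite("pics/f_s.png",cv2.resize(sc["frame"][160:280,210:330],(600,600),interpolation=cv2.INTER_NEAREST))
E
```

```text
[ 0.49197372 -0.13930419  0.24609162] [ 0.35072314 -0.51892535  0.9708403 ]
```

View pics/f.png

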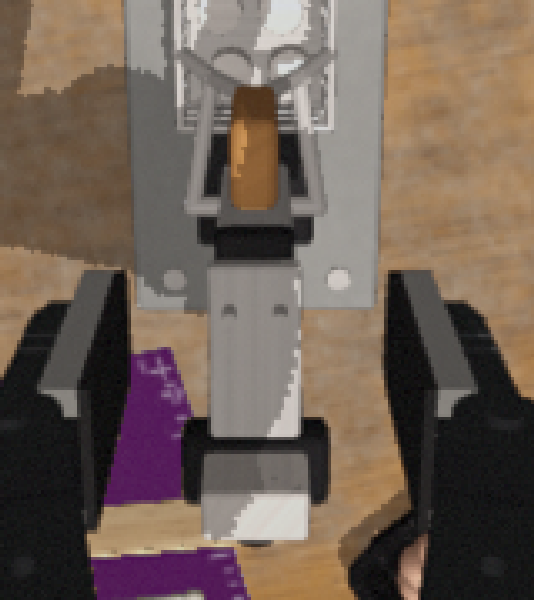

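View pics/f_s.png

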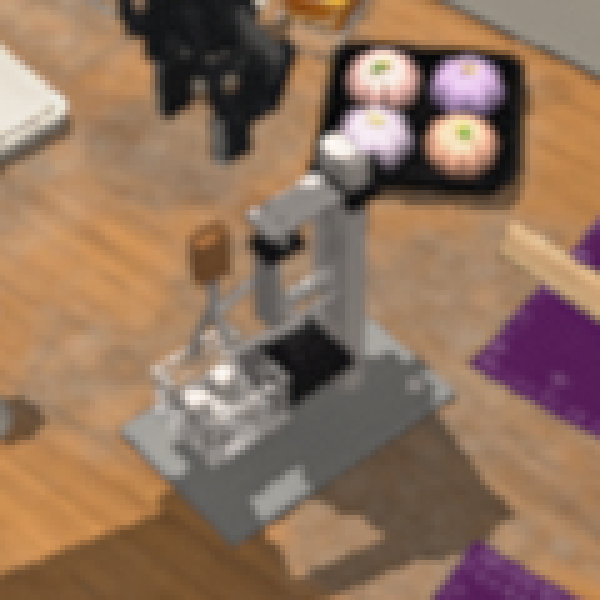

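```bash
python3 - <<'E'
from h import *
s=state();f=optics.grab_frame("wrist");q=s["tool_rot"];R=Rn.from_quat([q[1],q[2],q[3],q[0]])
for n,(x,y),z in [("gt_f",(254,120),.214),("gt_r",(254,209),.214),("gt_l",(232,165),.214),("gt_rt",(277,165),.214),("fl",(131,270),.246),("fr",(385,270),.246),("loopL",(186,213),.12),("loopR",(327,213),.12)]:
    p=atz(f,(180+x/3.3375-.5,150+y/3.3333-.5),z); print(n,np.round(R.inv().apply(p-s["tool_pos"])*1000,1))
print(f["camera_matrix"], R.as_matrix().round(3), rel((0,0,0),168.5)[1])
E
```

```text
gt_f [11.4  0.6 33.8]
gt_r [-11.8   0.6  33.9]
gt_l [-0.2 -4.8 33.9]
gt_rt [-0.2  6.2 33.9]
fl [-12.6 -25.9   1.9]
fr [-12.7  28.9   1.9]
loopL [-52.8 -23.9 128. ]
loopR [-52.8  26.3 128. ]
[[282.20609959   0.         256.47408204]
 [  0.         282.20609959 188.4119244 ]
 [  0.           0.           1.        ]] [[-0.98   0.199  0.002]
 [ 0.199  0.98  -0.001]
 [-0.003 -0.001 -1.   ]] [-0.04  0.17  0.02]
```

Request:
jog_arm(increments=[{"slide":[0,0,18],"rotation":[0,0,0]},{"slide":[0,0,20],"rotation":[0,0,0]},{"slide":[0,0,15],"rotation":[0,0,0]},{"slide":[0,0,10],"rotation":[0,0,0]},{"slide":[0,0,5],"rotation":[0,0,0]},{"slide":[0,0,0],"rotation":[0,0,0]},{"slide":[0,0,0],"rotation":[0,0,0]},{"slide":[0,0,0],"rotation":[0,0,0]}])

```text
time: 6.58
tool_pos: [0.4928, -0.1397, 0.1795]
tool_rot: [0.001, 0.1, 0.995, -0.0]
contact_force: [-0.3, 0.8, 0.1]
gripper_width: 0.5
```

```bash
python3 - <<'E'
from h import *
s=state();print(s["tool_pos"],s["contact_force"],s["ft_torque"])
for c,b in dict(wrist=(150,330,180,340),scene=(160,280,210,330)).items():
    f=optics.grab_frame(c)["frame"][b[0]:b[1],b[2]:b[3]]
    cv2.imwrite(f"pics/g_{c}.png",cv2.resize(f,None,fx=3.3 if c=="wrist" else 5,fy=3.3 if c=="wrist" else 5))
E
```

```text
[ 0.49284347 -0.13965131  0.17953958] [-0.29690342  0.80665914  0.09842404] [ 0.02845901 -0.00686956 -0.06510064]
```

View pics/g_wrist.png

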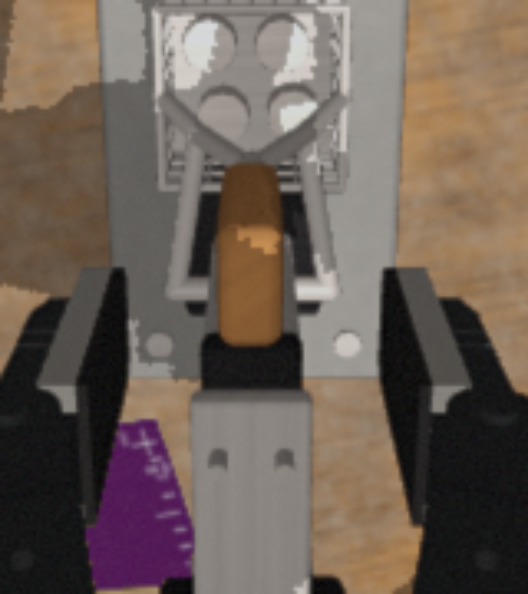

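View pics/g_scene.png

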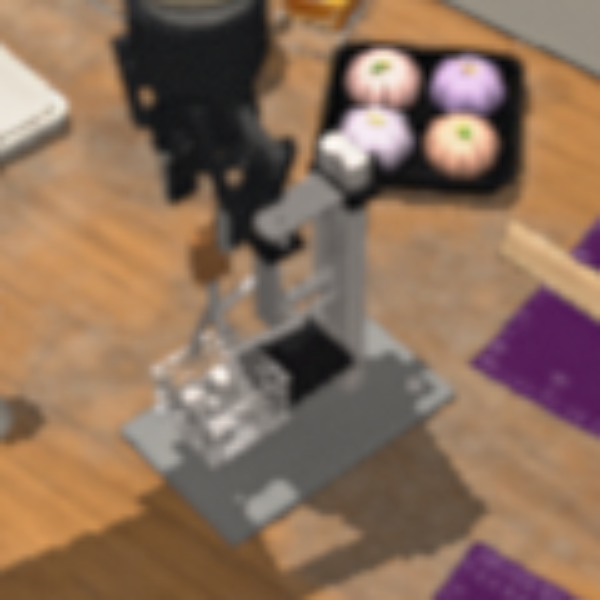

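Request:
jog_arm(increments=[{"slide":[0,-0.5,1],"rotation":[0,0,0]},{"slide":[0,0,0],"rotation":[0,0,0]},{"slide":[0,0,0],"rotation":[0,0,0]},{"slide":[0,0,0],"rotation":[0,0,0]},{"slide":[0,0,0],"rotation":[0,0,0]},{"slide":[0,0,0],"rotation":[0,0,0]},{"slide":[0,0,0],"rotation":[0,0,0]},{"slide":[0,0,0],"rotation":[0,0,0]},{"slide":[0,0,0],"rotation":[0,0,0]},{"slide":[0,0,0],"rotation":[0,0,0]}], fingers=0.0)

```text
time: 7.52
tool_pos: [0.4919, -0.1398, 0.177]
tool_rot: [-0.0, 0.1, 0.995, 0.0]
contact_force: [0.6, -0.1, 0.2]
gripper_width: 0.001
```

```bash
python3 - <<'E'
from h import *
s=state();print(s["tool_pos"],s["contact_force"],s["ft_torque"],s["gripper_width"])
for c,b in dict(wrist=(150,330,180,340),scene=(160,280,210,330)).items():
    f=optics.grab_frame(c)["frame"][b[0]:b[1],b[2]:b[3]]
    cv2.imwrite(f"pics/h_{c}.png",cv2.resize(f,None,fx=3.3 if c=="wrist" else 5,fy=3.3 if c=="wrist" else 5))
E
```

```text
[ 0.49190371 -0.13975242  0.1769939 ] [ 0.61910859 -0.05369774  0.15173228] [ 0.02868535  0.02405285 -0.0523386 ] 0.0012713970604356973
```

View pics/h_wrist.png

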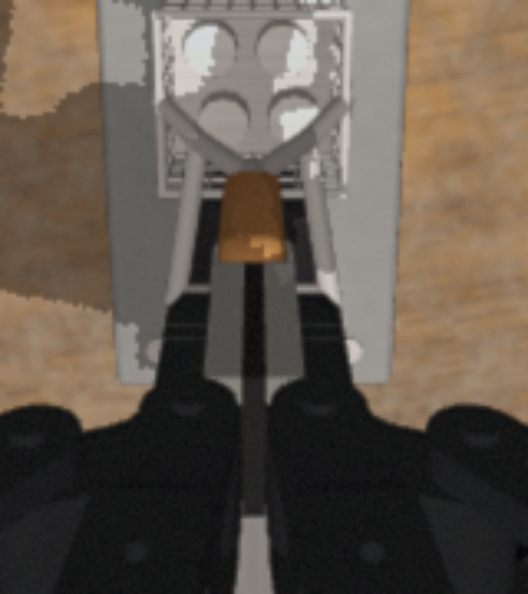

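View pics/h_scene.png

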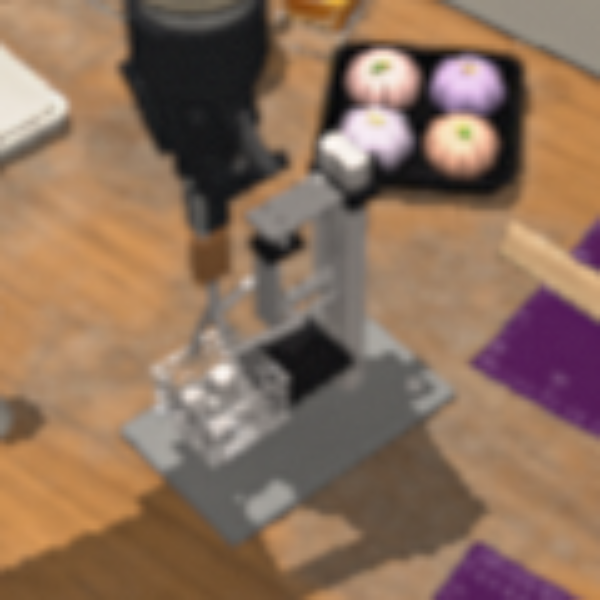

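The fingers closed fully on nothing. Both pictures show the fingertips above the grip top, in contact with nothing. I'll check the TCP projection against the pictures.

```bash
python3 - <<'E'
from h import *
s=state();q=s["tool_rot"];R=Rn.from_quat([q[1],q[2],q[3],q[0]])
w=optics.grab_frame("wrist");sc=optics.grab_frame("scene")
def both(p,n):
    a=proj(w,p);b=proj(sc,p);print(n,"w",np.round((a-[180,150])*3.3),"s",np.round((b-[210,160])*5))
for x in(-11,0,11):
  for dz in (0,-20,-40): both(s["tool_pos"]+R.apply([x/1000,0,dz/1000]),("tcp",x,dz))
yaw=np.radians(-11.5);ex=np.array([np.cos(yaw),np.sin(yaw),0])
g=np.array([.4919,-.1397,0])
for x in(-.012,.012):
  for z in(.176,.214): both(g+ex*x+[0,0,z],("grip",x,z))
im=w["frame"];cv2.imwrite("pics/i.png",cv2.resize(im[195:255,225:285],(600,600),interpolation=cv2.INTER_NEAREST))
E
```

```text
('tcp', -11, 0) w [246. 263.] s [225. 260.]
('tcp', -11, -20) w [246. 308.] s [224. 236.]
('tcp', -11, -40) w [245. 365.] s [223. 212.]
('tcp', 0, 0) w [246. 216.] s [211. 269.]
('tcp', 0, -20) w [246. 257.] s [210. 245.]
('tcp', 0, -40) w [245. 309.] s [208. 221.]
('tcp', 11, 0) w [246. 167.] s [196. 278.]
('tcp', 11, -20) w [246. 204.] s [194. 254.]
('tcp', 11, -40) w [245. 250.] s [193. 230.]
('grip', -0.012, 0.176) w [247. 161.] s [194. 280.]
('grip', -0.012, 0.214) w [245. 237.] s [192. 234.]
('grip', 0.012, 0.176) w [247. 265.] s [227. 260.]
('grip', 0.012, 0.214) w [246. 360.] s [225. 215.]
```

View pics/i.png

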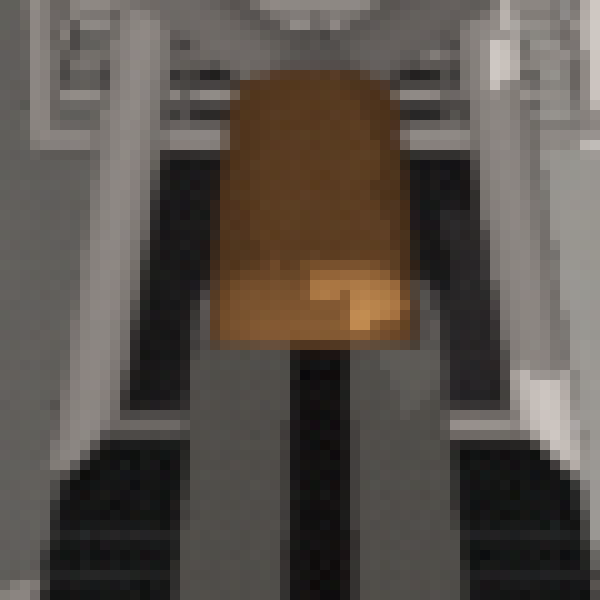

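```bash
python3 - <<'E'
from h import *
s=state();w=optics.grab_frame("wrist");sc=optics.grab_frame("scene");t=optics.grab_frame("top")
for suv in((249,206),(251,206.4),(253,207)):
    print(np.round(tri([(w,(257,229.5)),(sc,suv)]),4))
print(s["tool_pos"],s["joint_pos"])
cv2.imwrite("pics/j.png",cv2.resize(sc["frame"][180:230,225:285],(720,600),interpolation=cv2.INTER_NEAREST))
E
```

```text
[ 0.4842 -0.1366  0.2141]
[ 0.4898 -0.1379  0.2077]
[ 0.4956 -0.1392  0.2005]
[ 0.49192483 -0.13977921  0.1770199 ] [-4.22449443e-01 -2.13971580e-01  1.88970310e+00 -1.18460553e-05
  1.46583309e+00 -1.79287828e+00]
```

View pics/j.png

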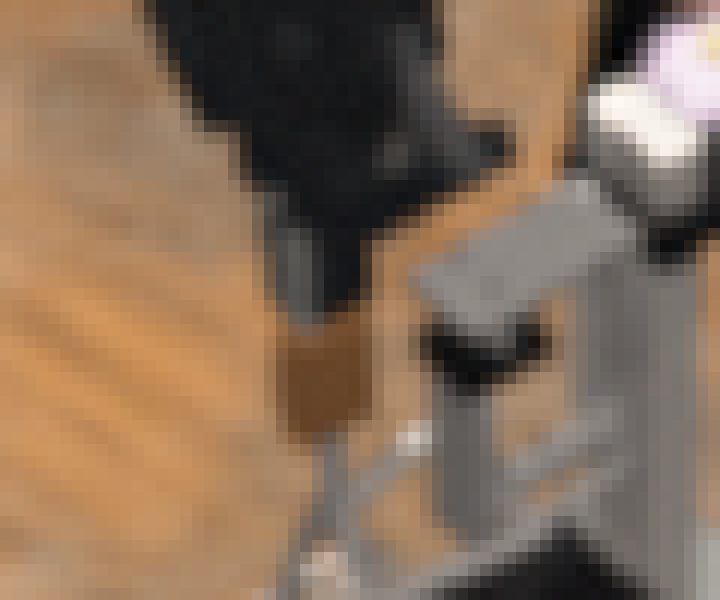

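The closed fingers hang centred right above the grip, with tips at about z 0.214. The real finger ends are therefore about 37 mm higher than the reported TCP. I'll open, lower in small steps under force watch, and look again.

Request:
jog_arm(increments=[{"slide":[0,0,0],"rotation":[0,0,0]},{"slide":[0,0,0],"rotation":[0,0,0]},{"slide":[0,0,0],"rotation":[0,0,0]},{"slide":[0,0,0],"rotation":[0,0,0]},{"slide":[0,0,5],"rotation":[0,0,0]},{"slide":[0,0,5],"rotation":[0,0,0]},{"slide":[0,0,5],"rotation":[0,0,0]},{"slide":[0,0,5],"rotation":[0,0,0]},{"slide":[0,0,0],"rotation":[0,0,0]},{"slide":[0,0,0],"rotation":[0,0,0]}], fingers=0.45)

```text
time: 8.7
tool_pos: [0.4915, -0.1396, 0.1562]
tool_rot: [-0.001, 0.1, 0.995, 0.0]
contact_force: [-0.1, -0.4, -0.3]
gripper_width: 0.451
```

```bash
python3 - <<'E'
from h import *
s=state();print(s["tool_pos"],s["contact_force"],s["ft_torque"],s["gripper_width"])
w=optics.grab_frame("wrist")["frame"];sc=optics.grab_frame("scene")["frame"]
a=cv2.resize(w[150:330,180:340],(400,450));b=cv2.resize(sc[175:235,220:273],(397,450),interpolation=cv2.INTER_CUBIC)
cv2.imwrite("pics/k.png",np.hstack([a,b]))
E
```

```text
[ 0.49151271 -0.13957965  0.1562261 ] [-0.14901918 -0.39192011 -0.33547119] [-0.09134814  0.01897112 -0.01880653] 0.45110108033554736
```

View pics/k.png

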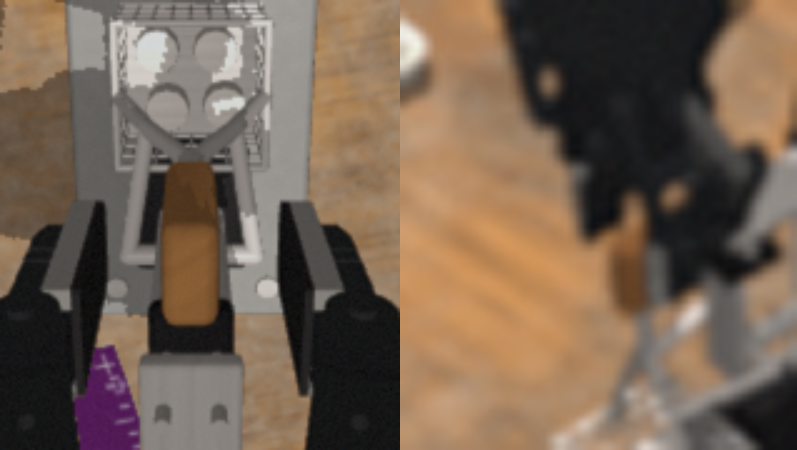

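The right-hand view shows the fingers straddling the top of the grip, with no contact. I'll go lower.

Request:
jog_arm(increments=[{"slide":[0,0,5],"rotation":[0,0,0]},{"slide":[0,0,5],"rotation":[0,0,0]},{"slide":[0,-0.5,3],"rotation":[0,0,0]},{"slide":[0,0,0],"rotation":[0,0,0]},{"slide":[0,0,0],"rotation":[0,0,0]}])

```text
time: 9.22
tool_pos: [0.4915, -0.1402, 0.1435]
tool_rot: [-0.0, 0.1, 0.995, 0.0]
contact_force: [0.3, -0.1, 0.4]
gripper_width: 0.453
```

```bash
python3 - <<'E'
from h import *
s=state();print(s["tool_pos"],s["contact_force"],s["ft_torque"],s["gripper_width"])
w=optics.grab_frame("wrist")["frame"];sc=optics.grab_frame("scene")["frame"]
a=cv2.resize(w[150:330,180:340],(400,450));b=cv2.resize(sc[175:235,220:273],(397,450),interpolation=cv2.INTER_CUBIC)
cv2.imwrite("pics/l.png",np.hstack([a,b]))
E
```

```text
[ 0.49154583 -0.14017151  0.14352778] [ 0.34832301 -0.1130658   0.3971598 ] [ 0.03323914 -0.04332079  0.02555205] 0.45305643236595405
```

View pics/l.png

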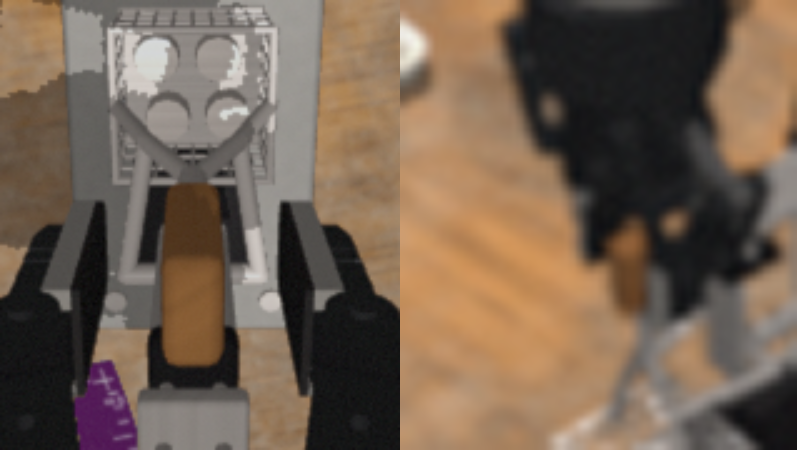

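Request:
jog_arm(increments=[{"slide":[0,0,0],"rotation":[0,0,0]},{"slide":[0,0,0],"rotation":[0,0,0]},{"slide":[0,0,0],"rotation":[0,0,0]},{"slide":[0,0,0],"rotation":[0,0,0]},{"slide":[0,0,0],"rotation":[0,0,0]},{"slide":[0,0,0],"rotation":[0,0,0]}], fingers=0.0)

```text
time: 9.82
tool_pos: [0.492, -0.1403, 0.1444]
tool_rot: [0.0, 0.1, 0.995, -0.0]
contact_force: [-0.6, -0.8, 2.3]
gripper_width: 0.13
```

```bash
python3 - <<'E'
from h import *
s=state();print(s["tool_pos"],s["contact_force"],s["ft_torque"],s["gripper_width"])
w=optics.grab_frame("wrist")["frame"];sc=optics.grab_frame("scene")["frame"]
a=cv2.resize(w[150:330,180:340],(400,450));b=cv2.resize(sc[175:235,220:273],(397,450),interpolation=cv2.INTER_CUBIC)
cv2.imwrite("pics/m.png",np.hstack([a,b]))
E
```

```text
[ 0.49197293 -0.14034972  0.14435881] [-0.5999945  -0.82161277  2.33540828] [ 0.0217579   0.07615547 -0.04176445] 0.12979979258830773
```

View pics/m.png

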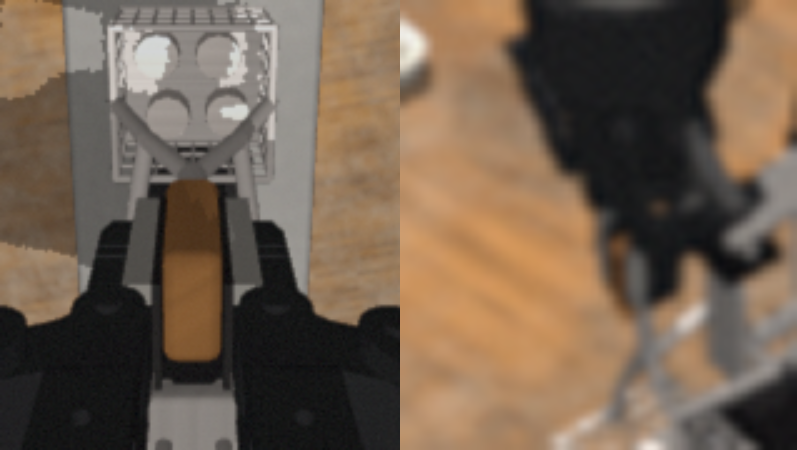

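The gripper holds the grip at width 0.13, about 11–12 mm, with the pads alongside the block. Now I'll lift slowly, watching the force.

Request:
jog_arm(increments=[{"slide":[0,0,-1],"rotation":[0,0,0]},{"slide":[0,0,-1],"rotation":[0,0,0]},{"slide":[0,0,-1],"rotation":[0,0,0]},{"slide":[0,0,-1],"rotation":[0,0,0]},{"slide":[0,0,0],"rotation":[0,0,0]},{"slide":[0,0,0],"rotation":[0,0,0]}])

```text
time: 10.42
tool_pos: [0.4918, -0.1401, 0.1477]
tool_rot: [-0.0, 0.1, 0.995, 0.0]
contact_force: [3.3, -0.8, -5.7]
gripper_width: 0.131
```

Request:
jog_arm(increments=[{"slide":[0,0,-1],"rotation":[0,0,0]},{"slide":[0,0,-1],"rotation":[0,0,0]},{"slide":[0,0,-1],"rotation":[0,0,0]},{"slide":[0,0,0],"rotation":[0,0,0]},{"slide":[0,0,0],"rotation":[0,0,0]}])

```text
time: 10.83
tool_pos: [0.4918, -0.1403, 0.1514]
tool_rot: [0.0, 0.1, 0.995, -0.0]
contact_force: [3.5, -0.7, -4.1]
gripper_width: 0.133
```

```bash
python3 - <<'E'
from h import *
w=optics.grab_frame("wrist")["frame"];s=state();print(s["time"],s["tool_pos"],s["contact_force"],s["ft_torque"])
cv2.imwrite("pics/n.png",cv2.resize(w[150:330,180:340],(533,600)))
E
```

```text
10.8833 [ 0.49182753 -0.14028293  0.15135911] [ 3.17335783 -0.1137111  -3.73479431] [-0.04836481 -0.51623765  0.03022058]
```

View pics/n.png

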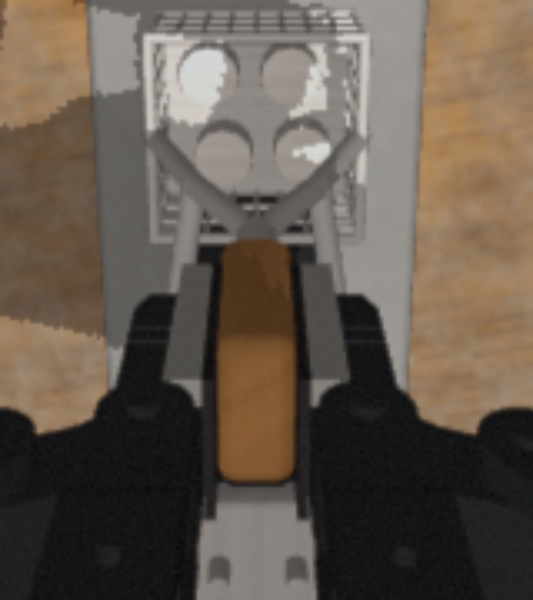

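The basket is lifted slightly. A 3 N pull in x says the bar rubs on the back of the hook, so I'll ease it towards the post.

Request:
jog_arm(increments=[{"slide":[-0.5,0,0],"rotation":[0,0,0]},{"slide":[-0.5,0,0],"rotation":[0,0,0]},{"slide":[0,0,0],"rotation":[0,0,0]},{"slide":[0,0,0],"rotation":[0,0,0]}])

```text
time: 11.22
tool_pos: [0.4923, -0.1404, 0.1509]
tool_rot: [-0.001, 0.1, 0.995, 0.0]
contact_force: [-0.3, -0.4, -2.3]
gripper_width: 0.129
```

```bash
python3 - <<'E'
from h import *
s=state();print(s["time"],s["tool_pos"],s["contact_force"],s["ft_torque"])
E
```

```text
11.2167 [ 0.49229394 -0.14041044  0.15094983] [-0.28447117 -0.434211   -2.30381615] [ 0.03846505  0.12049859 -0.03646034]
```

Request:
jog_arm(increments=[{"slide":[0,0,-1],"rotation":[0,0,0]},{"slide":[0,0,-1],"rotation":[0,0,0]},{"slide":[0,0,-1],"rotation":[0,0,0]},{"slide":[0,0,0],"rotation":[0,0,0]}])

```text
time: 11.55
tool_pos: [0.4925, -0.1404, 0.1541]
tool_rot: [-0.0, 0.1, 0.995, 0.0]
contact_force: [-1.7, 0.3, -2.5]
gripper_width: 0.129
```

Request:
jog_arm(increments=[{"slide":[0,0,-1],"rotation":[0,0,0]},{"slide":[0,0,-1],"rotation":[0,0,0]},{"slide":[0,0,-1],"rotation":[0,0,0]},{"slide":[0,0,0],"rotation":[0,0,0]}])

```text
time: 11.88
tool_pos: [0.4933, -0.1406, 0.1574]
tool_rot: [0.001, 0.1, 0.995, -0.0]
contact_force: [1.0, -0.9, -2.9]
gripper_width: 0.129
```

```bash
python3 - <<'E'
from h import *
s=state();print(s["time"],s["tool_pos"],s["contact_force"],s["ft_torque"])
E
```

```text
11.8833 [ 0.49325625 -0.14062688  0.15744536] [ 0.9827538  -0.93599195 -2.89109034] [-0.02249693 -0.0893101   0.0284854 ]
```

Request:
jog_arm(increments=[{"slide":[0,0,-1],"rotation":[0,0,0]},{"slide":[0,0,-1],"rotation":[0,0,0]},{"slide":[0,0,-1],"rotation":[0,0,0]},{"slide":[0,0,0],"rotation":[0,0,0]}])

```text
time: 12.22
tool_pos: [0.4931, -0.1406, 0.1605]
tool_rot: [0.0, 0.1, 0.995, -0.0]
contact_force: [0.0, 0.4, -2.7]
gripper_width: 0.129
```

Request:
jog_arm(increments=[{"slide":[0,0,-1],"rotation":[0,0,0]},{"slide":[0,0,-1],"rotation":[0,0,0]},{"slide":[0,0,-1],"rotation":[0,0,0]},{"slide":[0,0,0],"rotation":[0,0,0]}])

```text
time: 12.55
tool_pos: [0.493, -0.1406, 0.1633]
tool_rot: [0.0, 0.1, 0.995, -0.0]
contact_force: [0.2, -0.3, -2.7]
gripper_width: 0.129
```

Request:
jog_arm(increments=[{"slide":[0,0,-1],"rotation":[0,0,0]},{"slide":[0,0,-1],"rotation":[0,0,0]},{"slide":[0,0,-1],"rotation":[0,0,0]},{"slide":[0,0,0],"rotation":[0,0,0]}])

```text
time: 12.88
tool_pos: [0.4929, -0.1405, 0.1663]
tool_rot: [0.0, 0.1, 0.995, -0.0]
contact_force: [0.2, 0.7, -2.9]
gripper_width: 0.128
```

```bash
python3 - <<'E'
from h import *
w=optics.grab_frame("wrist")["frame"];sc=optics.grab_frame("scene")["frame"];s=state();print(s["time"],s["tool_pos"],s["contact_force"],s["ft_torque"])
a=cv2.resize(w[150:330,180:340],(400,450));b=cv2.resize(sc[185:245,230:283],(397,450),interpolation=cv2.INTER_CUBIC)
cv2.imwrite("pics/o.png",np.hstack([a,b]))
E
```

```text
12.9833 [ 0.49283423 -0.14046471  0.16611534] [-0.61281543 -0.03788326 -2.13141195] [-0.00206825  0.01554113 -0.00814026]
```

View pics/o.png

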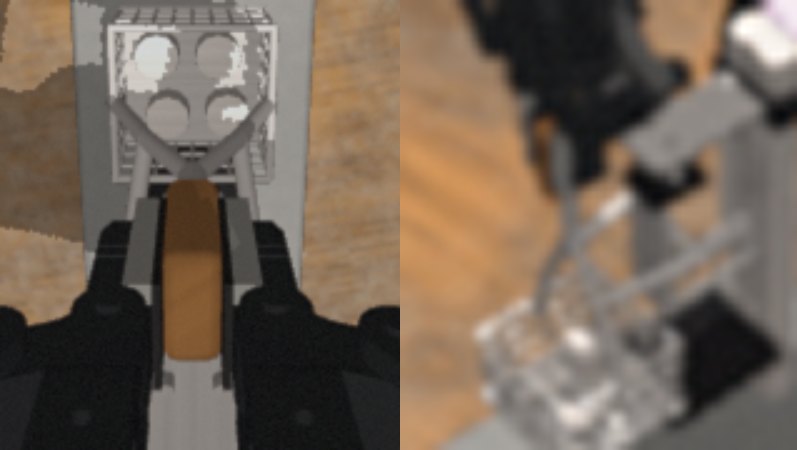

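The basket is rising with the gripper without slip, and the bar is coming up close under the keeper. Smaller steps from here.

Request:
jog_arm(increments=[{"slide":[0,0,-1],"rotation":[0,0,0]},{"slide":[0,0,-1],"rotation":[0,0,0]},{"slide":[0,0,0],"rotation":[0,0,0]},{"slide":[0,0,0],"rotation":[0,0,0]}])

```text
time: 13.32
tool_pos: [0.4929, -0.1405, 0.1681]
tool_rot: [0.0, 0.1, 0.995, -0.0]
contact_force: [0.0, -0.8, -3.3]
gripper_width: 0.128
```

Request:
jog_arm(increments=[{"slide":[0,0,-1],"rotation":[0,0,0]},{"slide":[0,0,-1],"rotation":[0,0,0]},{"slide":[0,0,0],"rotation":[0,0,0]},{"slide":[0,0,0],"rotation":[0,0,0]}])

```text
time: 13.65
tool_pos: [0.4929, -0.1405, 0.1701]
tool_rot: [0.0, 0.1, 0.995, -0.0]
contact_force: [0.6, -0.4, -2.7]
gripper_width: 0.129
```

Request:
jog_arm(increments=[{"slide":[0,0,-1],"rotation":[0,0,0]},{"slide":[0,0,-1],"rotation":[0,0,0]},{"slide":[0,0,0],"rotation":[0,0,0]},{"slide":[0,0,0],"rotation":[0,0,0]}])

```text
time: 13.98
tool_pos: [0.4929, -0.1405, 0.1721]
tool_rot: [0.0, 0.1, 0.995, -0.0]
contact_force: [-0.4, 0.4, -2.8]
gripper_width: 0.128
```

Request:
jog_arm(increments=[{"slide":[0,0,-1],"rotation":[0,0,0]},{"slide":[0,0,-1],"rotation":[0,0,0]},{"slide":[0,0,0],"rotation":[0,0,0]},{"slide":[0,0,0],"rotation":[0,0,0]}])

```text
time: 14.32
tool_pos: [0.4929, -0.1405, 0.1741]
tool_rot: [0.0, 0.1, 0.995, -0.0]
contact_force: [-0.2, 0.9, -2.6]
gripper_width: 0.127
```

Request:
jog_arm(increments=[{"slide":[0,0,-1],"rotation":[0,0,0]},{"slide":[0,0,-1],"rotation":[0,0,0]},{"slide":[0,0,0],"rotation":[0,0,0]},{"slide":[0,0,0],"rotation":[0,0,0]}])

```text
time: 14.65
tool_pos: [0.4929, -0.1405, 0.1761]
tool_rot: [0.0, 0.1, 0.995, -0.0]
contact_force: [1.0, -0.2, -2.8]
gripper_width: 0.131
```

```bash
python3 - <<'E'
from h import *
sc=optics.grab_frame("scene")["frame"];s=state();print(s["time"],s["tool_pos"],s["contact_force"],s["ft_torque"])
cv2.imwrite("pics/p.png",cv2.resize(sc[185:245,230:283],(530,600),interpolation=cv2.INTER_CUBIC))
E
```

```text
14.7 [ 0.49281099 -0.14046335  0.17604494] [ 0.16820009  0.01619077 -2.5636339 ] [-0.02435344  0.03927188 -0.01373154]
```

View pics/p.png

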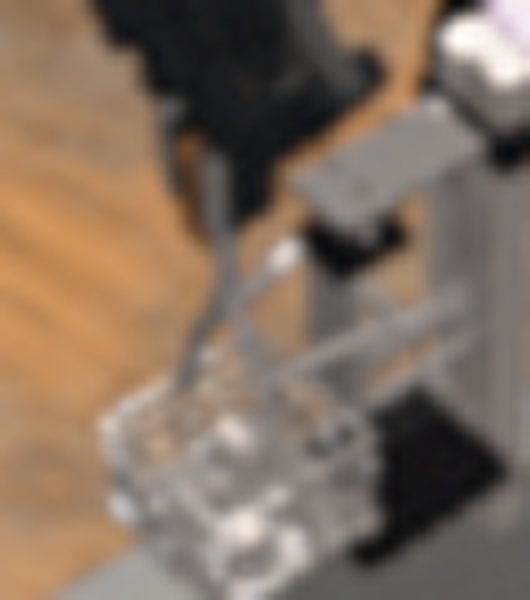

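The bar's left end, at about (290,250), is nearing the keeper. Continuing.

Request:
jog_arm(increments=[{"slide":[0,0,-1],"rotation":[0,0,0]},{"slide":[0,0,-1],"rotation":[0,0,0]},{"slide":[0,0,0],"rotation":[0,0,0]},{"slide":[0,0,0],"rotation":[0,0,0]}])

```text
time: 15.03
tool_pos: [0.4929, -0.1405, 0.1782]
tool_rot: [0.0, 0.1, 0.995, -0.0]
contact_force: [-0.9, 0.3, -2.6]
gripper_width: 0.13
```

Request:
jog_arm(increments=[{"slide":[0,0,-1],"rotation":[0,0,0]},{"slide":[0,0,-1],"rotation":[0,0,0]},{"slide":[0,0,0],"rotation":[0,0,0]},{"slide":[0,0,0],"rotation":[0,0,0]}])

```text
time: 15.37
tool_pos: [0.4929, -0.1405, 0.1802]
tool_rot: [0.0, 0.1, 0.995, -0.0]
contact_force: [-0.9, -0.1, -2.2]
gripper_width: 0.129
```

```bash
python3 - <<'E'
from h import *
s=state();print(s["time"],s["tool_pos"],s["contact_force"],s["ft_torque"])
E
```

```text
15.3667 [ 0.49286749 -0.14049076  0.18015829] [-0.86974723 -0.10117419 -2.23917923] [-0.01901197  0.00793359 -0.0381529 ]
```

Request:
jog_arm(increments=[{"slide":[0,0,-1],"rotation":[0,0,0]},{"slide":[0,0,-1],"rotation":[0,0,0]},{"slide":[0,0,0],"rotation":[0,0,0]},{"slide":[0,0,0],"rotation":[0,0,0]}])

```text
time: 15.7
tool_pos: [0.4929, -0.1405, 0.1821]
tool_rot: [0.0, 0.1, 0.995, -0.0]
contact_force: [0.2, -0.0, -2.5]
gripper_width: 0.133
```

Request:
jog_arm(increments=[{"slide":[0,0,-1],"rotation":[0,0,0]},{"slide":[0,0,-1],"rotation":[0,0,0]},{"slide":[0,0,0],"rotation":[0,0,0]},{"slide":[0,0,0],"rotation":[0,0,0]}])

```text
time: 16.03
tool_pos: [0.4929, -0.1405, 0.1841]
tool_rot: [0.0, 0.1, 0.995, -0.0]
contact_force: [-0.9, 0.1, -3.4]
gripper_width: 0.13
```

```bash
python3 - <<'E'
from h import *
sc=optics.grab_frame("scene")["frame"];s=state();print(s["time"],s["tool_pos"],s["contact_force"],s["ft_torque"])
cv2.imwrite("pics/p2.png",cv2.resize(sc[185:245,230:283],(530,600),interpolation=cv2.INTER_CUBIC))
E
```

```text
16.0833 [ 0.49281739 -0.14047037  0.18407089] [ 0.14954767  0.07197926 -2.8348666 ] [0.02532424 0.02693945 0.00380998]
```

View pics/p2.png

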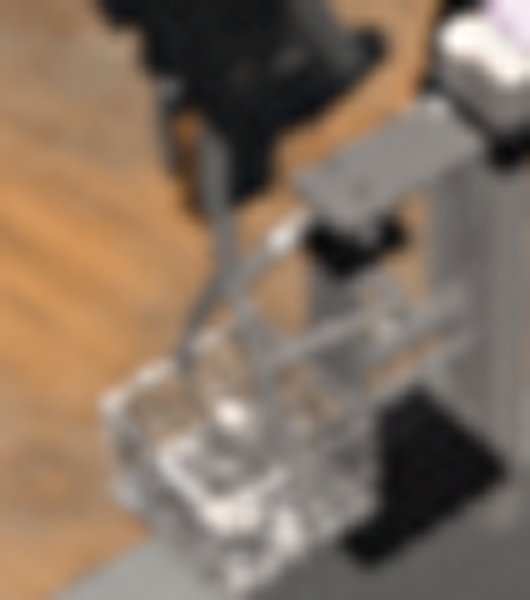

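Still free: the bar's right end, at about (388,320), is below the keeper.

Request:
jog_arm(increments=[{"slide":[0,0,-1],"rotation":[0,0,0]},{"slide":[0,0,-1],"rotation":[0,0,0]},{"slide":[0,0,0],"rotation":[0,0,0]},{"slide":[0,0,0],"rotation":[0,0,0]}])

```text
time: 16.42
tool_pos: [0.4929, -0.1405, 0.1861]
tool_rot: [0.0, 0.1, 0.995, -0.0]
contact_force: [-0.2, 0.7, -3.0]
gripper_width: 0.131
```

Request:
jog_arm(increments=[{"slide":[0,0,-1],"rotation":[0,0,0]},{"slide":[0,0,-1],"rotation":[0,0,0]},{"slide":[0,0,0],"rotation":[0,0,0]},{"slide":[0,0,0],"rotation":[0,0,0]}])

```text
time: 16.75
tool_pos: [0.4927, -0.1404, 0.1875]
tool_rot: [-0.0, 0.1, 0.995, 0.0]
contact_force: [0.9, -0.6, -4.9]
gripper_width: 0.129
```

Request:
jog_arm(increments=[{"slide":[0,0,-1],"rotation":[0,0,0]},{"slide":[0,0,-1],"rotation":[0,0,0]},{"slide":[0,0,0],"rotation":[0,0,0]},{"slide":[0,0,0],"rotation":[0,0,0]}])

```text
time: 17.08
tool_pos: [0.4926, -0.1404, 0.1899]
tool_rot: [-0.0, 0.1, 0.995, 0.0]
contact_force: [0.6, 0.1, -7.1]
gripper_width: 0.126
```

The force rose: the bar has met the keeper, onset at tool z about 0.187. The target is about 8 mm above that, 0.195.

Request:
jog_arm(increments=[{"slide":[0,0,0],"rotation":[0,0,0]},{"slide":[0,0,0],"rotation":[0,0,0]}])

```text
time: 17.25
tool_pos: [0.4927, -0.1404, 0.1899]
tool_rot: [-0.0, 0.1, 0.995, 0.0]
contact_force: [1.5, 0.6, -5.6]
gripper_width: 0.129
```

```bash
python3 - <<'E'
from h import *
for i in range(3):
    sc=optics.grab_frame("scene")["frame"];s=state();print(s["time"],s["tool_pos"],s["contact_force"],s["ft_torque"])
cv2.imwrite("pics/p3.png",cv2.resize(sc[185:245,230:283],(530,600),interpolation=cv2.INTER_CUBIC))
E
```

```text
17.3 [ 0.49266104 -0.1403998   0.18988086] [ 0.97478882 -0.49788267 -6.38955044] [-0.09427675 -0.02925651 -0.0376549 ]
17.35 [ 0.49266965 -0.14042331  0.18989746] [ 1.31374572 -0.06292058 -5.76751709] [ 0.00861974 -0.01141604  0.00569495]
17.4 [ 0.49268154 -0.14041868  0.18987829] [ 0.74715623  0.86239838 -6.32029106] [ 0.06709842 -0.06093657 -0.04370395]
```

View pics/p3.png

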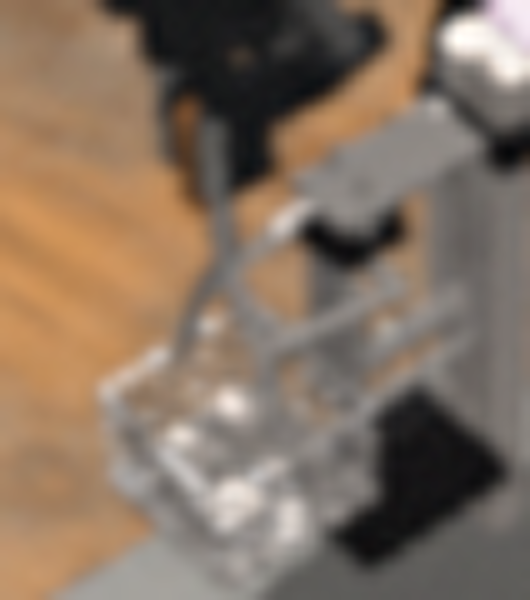

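Request:
jog_arm(increments=[{"slide":[0,0,-1],"rotation":[0,0,0]},{"slide":[0,0,-1],"rotation":[0,0,0]},{"slide":[0,0,-1],"rotation":[0,0,0]},{"slide":[0,0,0],"rotation":[0,0,0]},{"slide":[0,0,0],"rotation":[0,0,0]}])

```text
time: 17.82
tool_pos: [0.4927, -0.1404, 0.193]
tool_rot: [-0.0, 0.1, 0.995, 0.0]
contact_force: [0.5, -2.0, -7.0]
gripper_width: 0.128
```

Request:
jog_arm(increments=[{"slide":[0,0,-1],"rotation":[0,0,0]},{"slide":[0,0,-1],"rotation":[0,0,0]},{"slide":[0,0,-0.5],"rotation":[0,0,0]},{"slide":[0,0,0],"rotation":[0,0,0]},{"slide":[0,0,0],"rotation":[0,0,0]}])

```text
time: 18.23
tool_pos: [0.4927, -0.1404, 0.1954]
tool_rot: [-0.0, 0.1, 0.995, 0.0]
contact_force: [-0.0, -0.4, -7.8]
gripper_width: 0.129
```

```bash
python3 - <<'E'
from h import *
for i in range(2):
    sc=optics.grab_frame("scene")["frame"];s=state();print(s["time"],s["tool_pos"],s["contact_force"],s["ft_torque"])
w=optics.grab_frame("wrist")["frame"]
a=cv2.resize(w[150:330,180:340],(400,450));b=cv2.resize(sc[185:245,230:283],(397,450),interpolation=cv2.INTER_CUBIC)
cv2.imwrite("pics/p4.png",np.hstack([a,b]))
E
```

```text
18.2833 [ 0.49270031 -0.14040721  0.19534291] [ 0.59081204 -0.23435926 -8.29071258] [ 0.05448724 -0.00532677 -0.05539317]
18.3333 [ 0.49272761 -0.14043016  0.19539229] [ 1.38813872 -0.27554632 -7.49145548] [0.01281705 0.03100022 0.02670289]
```

View pics/p4.png

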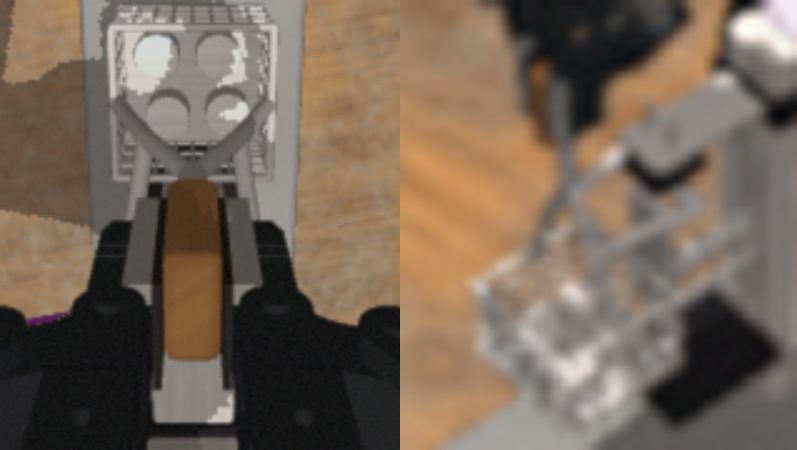

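The keeper has yielded: the pin stands up above the beam and there is about 5 N extra. I'll draw the basket out slowly.

Request:
jog_arm(increments=[{"slide":[1,0,0],"rotation":[0,0,0]},{"slide":[1,0,0],"rotation":[0,0,0]},{"slide":[1,0,0],"rotation":[0,0,0]},{"slide":[0,0,0],"rotation":[0,0,0]}])

```text
time: 18.72
tool_pos: [0.4899, -0.1399, 0.1957]
tool_rot: [0.0, 0.1, 0.995, -0.0]
contact_force: [1.7, -0.7, -8.1]
gripper_width: 0.131
```

Request:
jog_arm(increments=[{"slide":[1,0,0],"rotation":[0,0,0]},{"slide":[1,0,0],"rotation":[0,0,0]},{"slide":[1,0,0],"rotation":[0,0,0]},{"slide":[0,0,0],"rotation":[0,0,0]}])

```text
time: 19.05
tool_pos: [0.4867, -0.1393, 0.1955]
tool_rot: [-0.0, 0.1, 0.995, -0.0]
contact_force: [1.2, -0.5, -7.8]
gripper_width: 0.124
```

Only light friction so far; the bar is passing over the tip.

Request:
jog_arm(increments=[{"slide":[1,0,0],"rotation":[0,0,0]},{"slide":[1,0,0],"rotation":[0,0,0]},{"slide":[1,0,0],"rotation":[0,0,0]},{"slide":[1,0,0],"rotation":[0,0,0]},{"slide":[1,0,0],"rotation":[0,0,0]},{"slide":[0,0,0],"rotation":[0,0,0]}])

```text
time: 19.55
tool_pos: [0.4818, -0.1382, 0.1955]
tool_rot: [-0.0, 0.1, 0.995, 0.0]
contact_force: [3.3, -1.0, -6.5]
gripper_width: 0.133
```

Request:
jog_arm(increments=[{"slide":[1,0,0],"rotation":[0,0,0]},{"slide":[1,0,0],"rotation":[0,0,0]},{"slide":[1,0,0],"rotation":[0,0,0]},{"slide":[1,0,0],"rotation":[0,0,0]},{"slide":[1,0,0],"rotation":[0,0,0]},{"slide":[0,0,0],"rotation":[0,0,0]}])

```text
time: 20.05
tool_pos: [0.4761, -0.137, 0.1957]
tool_rot: [-0.001, 0.1, 0.995, 0.0]
contact_force: [-3.7, 1.1, -2.7]
gripper_width: 0.132
```

Request:
jog_arm(increments=[{"slide":[1,0,0],"rotation":[0,0,0]},{"slide":[1,0,0],"rotation":[0,0,0]},{"slide":[1,0,0],"rotation":[0,0,0]},{"slide":[1,0,0],"rotation":[0,0,0]},{"slide":[1,0,0],"rotation":[0,0,0]},{"slide":[0,0,0],"rotation":[0,0,0]}])

```text
time: 20.55
tool_pos: [0.4725, -0.1364, 0.196]
tool_rot: [0.001, 0.1, 0.995, -0.0]
contact_force: [0.5, -0.6, -1.9]
gripper_width: 0.129
```

Request:
jog_arm(increments=[{"slide":[1,0,0],"rotation":[0,0,0]},{"slide":[1,0,0],"rotation":[0,0,0]},{"slide":[1,0,0],"rotation":[0,0,0]},{"slide":[1,0,0],"rotation":[0,0,0]},{"slide":[1,0,0],"rotation":[0,0,0]},{"slide":[0,0,0],"rotation":[0,0,0]}])

```text
time: 21.05
tool_pos: [0.4672, -0.1353, 0.1955]
tool_rot: [0.0, 0.1, 0.995, -0.0]
contact_force: [0.1, 0.5, -2.8]
gripper_width: 0.131
```

The bar is past the hook and only the basket's weight remains. I'll draw it clear.

Request:
jog_arm(increments=[{"slide":[3,0,0],"rotation":[0,0,0]},{"slide":[5,0,0],"rotation":[0,0,0]},{"slide":[6,0,0],"rotation":[0,0,0]},{"slide":[6,0,0],"rotation":[0,0,0]},{"slide":[6,0,0],"rotation":[0,0,0]},{"slide":[5,0,0],"rotation":[0,0,0]},{"slide":[3,0,0],"rotation":[0,0,0]},{"slide":[0,0,0],"rotation":[0,0,0]},{"slide":[0,0,0],"rotation":[0,0,0]},{"slide":[0,0,0],"rotation":[0,0,0]}])

```text
time: 21.88
tool_pos: [0.4341, -0.1286, 0.1956]
tool_rot: [0.0, 0.1, 0.995, -0.0]
contact_force: [-0.1, -0.7, -2.7]
gripper_width: 0.129
```

```bash
python3 - <<'E'
from h import *
F={c:optics.grab_frame(c) for c in("scene","wrist","top")};s=state();print(s["time"],s["tool_pos"],s["contact_force"],s["ft_torque"],s["joint_pos"])
a=cv2.resize(F["wrist"]["frame"][100:330,140:340],(391,450));b=cv2.resize(F["scene"]["frame"][170:270,200:290],(405,450),interpolation=cv2.INTER_CUBIC)
cv2.imwrite("pics/q.png",np.hstack([a,b])); cv2.imwrite("pics/q_top.png",F["top"]["frame"])
for n,z in(("scale_pan",.027),("scale",0)):
  for c in F:
    for d in place_of(n,c)[:1]: print(n,c,d["score"],atz(F[c],d["uv"],z))
for c in("top","scene"):
  for m in silhouettes("scale",c)[:1]:
    ys,xs=np.nonzero(m["mask"]);P=np.array([atz(F[c],(x,y),.028)[:2] for x,y in zip(xs,ys)],np.float32)*1000
    print(c,m["score"],cv2.minAreaRect(P))
for c in("wrist","scene"):
    for n in("basket_foot","basket_bar","basket_grip"): print(c,n,[(d["score"],d["uv"]) for d in place_of(n,c)[:1]])
E
```

```text
22.0333 [ 0.43412856 -0.12855421  0.19547214] [ 0.00458188 -0.28657299 -2.92431748] [ 0.02763088 -0.00757623  0.01535167] [-4.52536759e-01 -3.82117089e-01  1.99218986e+00  2.49746772e-05
  1.53162579e+00 -1.82302197e+00]
scale_pan scene 0.73 [0.61269847 0.24274165 0.027     ]
scale_pan top 0.92 [0.61345579 0.22422593 0.027     ]
scale scene 0.75 [0.58661195 0.23428011 0.        ]
scale wrist 0.18 [ 0.46174976 -0.13230141  0.        ]
top 0.6 ((555.7198486328125, -150.42343139648438), (122.30709838867188, 170.6178741455078), 79.08389282226562)
scene 0.83 ((575.5848388671875, 220.5797119140625), (138.04542541503906, 188.37486267089844), 79.76599884033203)
wrist basket_foot [(0.61, [256.8, 177.7])]
wrist basket_bar []
wrist basket_grip [(0.62, [254.5, 255.4])]
scene basket_foot [(0.77, [236.5, 242.6])]
scene basket_bar [(0.91, [248.6, 217.9])]
scene basket_grip [(0.7, [231.5, 206.2])]
```

View pics/q.png

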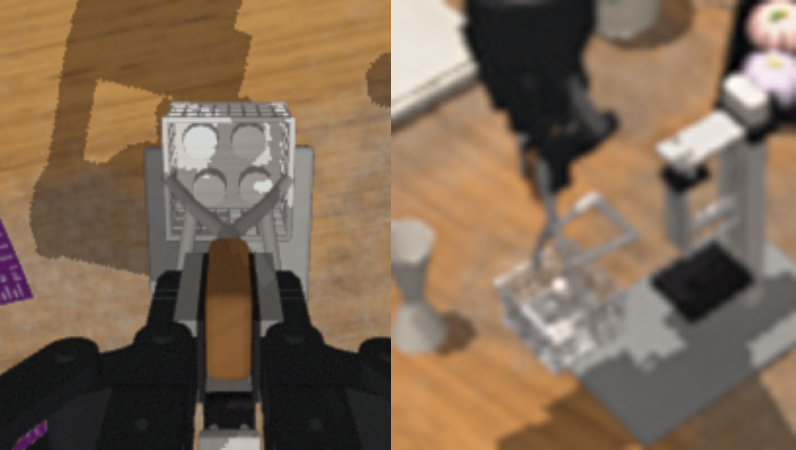

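View pics/q_top.png

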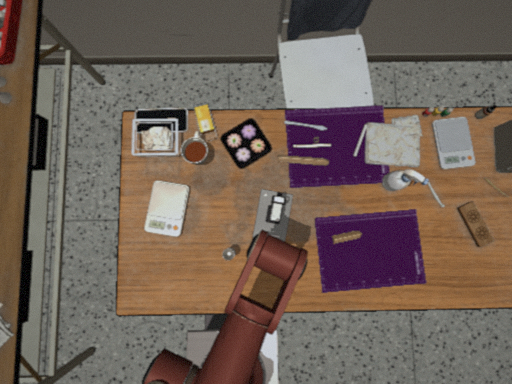

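The basket is clear of the stand and hangs upright. Next I'll measure the pan in the unobstructed top view.

```bash
python3 - <<'E'
from h import *
t=optics.grab_frame("top");sc=optics.grab_frame("scene")
a=cv2.resize(t["frame"][172:244,138:198],(500,600),interpolation=cv2.INTER_CUBIC)
b=cv2.resize(sc["frame"][158:213,158:228],(700,550),interpolation=cv2.INTER_CUBIC)
cv2.imwrite("pics/r_t.png",a);cv2.imwrite("pics/r_s.png",b)
E
```

```text
(no output)
```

View pics/r_t.png

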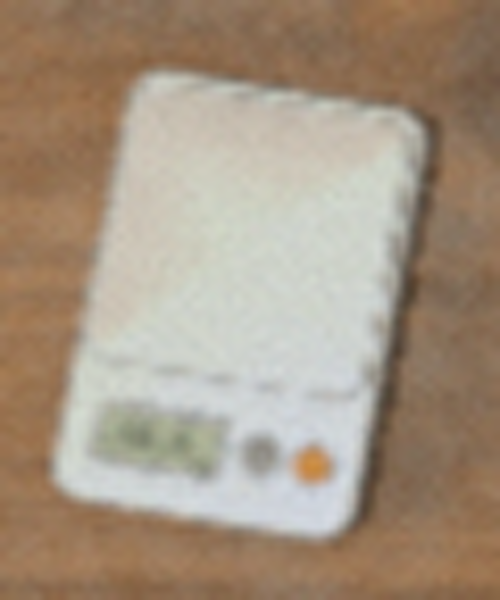

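View pics/r_s.png

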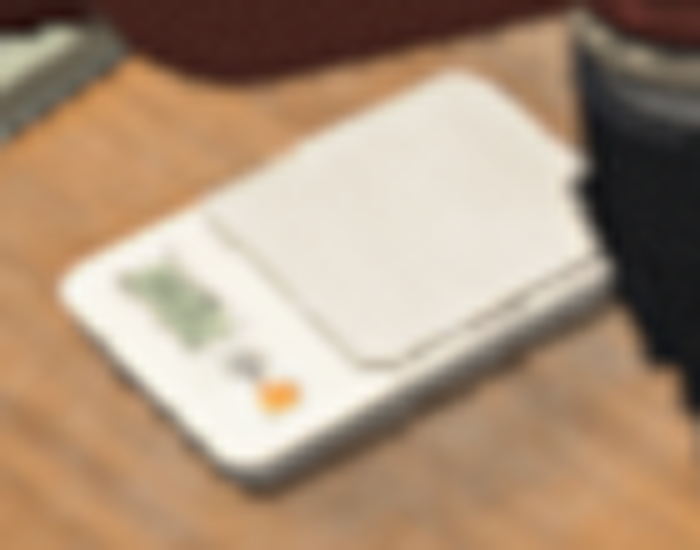

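```bash
python3 - <<'E'
from h import *
t=optics.grab_frame("top");s=state()
C=[(140,77),(418,108),(362,394),(90,360)]
P=np.array([atz(t,(138+x/8.333-.5,172+y/8.333-.5),.027)[:2] for x,y in C]);print(P.round(4),P.mean(0),[np.linalg.norm(P[i]-P[i-1]) for i in range(4)])
e=P[0]-P[3]+P[1]-P[2];print("yaw",np.degrees(np.arctan2(e[1],e[0])))
# basket foot from wrist/scene triangulation
w=optics.grab_frame("wrist");sc=optics.grab_frame("scene")
for n in("basket_foot","basket_grip"):
    a=place_of(n,"wrist");b=place_of(n,"scene")
    if a and b:print(n,tri([(w,a[0]["uv"]),(sc,b[0]["uv"])]))
print(s["tool_pos"],rel((.613,.226,.256),168.5))
E
```

```text
[[0.6836 0.2769]
 [0.6683 0.1562]
 [0.5446 0.1792]
 [0.5609 0.2959]] [0.61433612 0.22704394] [np.float64(0.12413772712392537), np.float64(0.12169174035062753), np.float64(0.12584259924508182), np.float64(0.11787396813409784)]
yaw -9.701085882514178
basket_foot [ 0.4365207  -0.12462985  0.08020329]
basket_grip [ 0.43776692 -0.12890132  0.23301635]
[ 0.43399983 -0.12851138  0.19551345] (array([-104.9,  383.1,  -60.5]), array([-0.  , -0.  ,  0.02]))
```

Request:
jog_arm(increments=[{"slide":[0,0,-8],"rotation":[0,0,0]},{"slide":[0,0,-15],"rotation":[0,0,0]},{"slide":[0,0,-18],"rotation":[0,0,0]},{"slide":[0,0,-14],"rotation":[0,0,0]},{"slide":[0,3,-5],"rotation":[0,0,0]},{"slide":[-3,8.5,0],"rotation":[0,0,0]},{"slide":[-5,19,0],"rotation":[0,0,0]},{"slide":[-7.3,27,0],"rotation":[0,0,0]},{"slide":[-7.3,27,0],"rotation":[0,0,0]},{"slide":[-7.3,27,0],"rotation":[0,0,0]},{"slide":[-7.3,27,0],"rotation":[0,0,0]},{"slide":[-7.3,27,0],"rotation":[0,0,0]},{"slide":[-7.3,27,0],"rotation":[0,0,0]},{"slide":[-7.3,27,0],"rotation":[0,0,0]},{"slide":[-7.3,27,0],"rotation":[0,0,0]},{"slide":[-7.3,27,0],"rotation":[0,0,0]},{"slide":[-7.3,27,0],"rotation":[0,0,0]},{"slide":[-7.3,27,0],"rotation":[0,0,0]},{"slide":[-7.3,23,0],"rotation":[0,0,0]}])

```text
time: 24.77
tool_pos: [0.5971, 0.1987, 0.2536]
tool_rot: [-0.001, 0.099, 0.995, 0.0]
contact_force: [-0.3, -0.3, -2.4]
gripper_width: 0.129
```

Request:
jog_arm(increments=[{"slide":[-5,19,0],"rotation":[0,0,0]},{"slide":[-4,12,0],"rotation":[0,0,0]},{"slide":[0,0,0],"rotation":[0,0,0]},{"slide":[0,0,0],"rotation":[0,0,0]},{"slide":[0,0,0],"rotation":[0,0,0]}])

```text
time: 25.18
tool_pos: [0.612, 0.224, 0.2549]
tool_rot: [-0.001, 0.1, 0.995, -0.0]
contact_force: [0.1, -0.1, -2.3]
gripper_width: 0.131
```

```bash
python3 - <<'E'
from h import *
F={c:optics.grab_frame(c) for c in("scene","wrist")};s=state();print(s["time"],s["tool_pos"],s["contact_force"],s["ft_torque"],rel((.614,.227,.156),168.5))
a=cv2.resize(F["wrist"]["frame"],(533,400));b=cv2.resize(F["scene"]["frame"][100:240,140:240],(286,400),interpolation=cv2.INTER_CUBIC)
cv2.imwrite("pics/s.png",np.hstack([a,b])[:, :800])
for c in F:
    for n in("basket_foot","scale_pan"): print(c,n,[(d["score"],d["uv"],atz(F[c],d["uv"],.027).round(4)) for d in place_of(n,c)[:1]])
E
```

```text
25.2833 [0.61213466 0.22368197 0.25543887] [-0.29040889  1.57751841 -2.2209085 ] [ 0.03176253  0.00123937 -0.00833876] (array([-1.2,  3.7, 99.4]), array([-0.02, -0.01, -0.04]))
scene basket_foot [(0.83, [199.1, 151.9], array([0.7229, 0.3443, 0.027 ]))]
scene scale_pan [(0.67, [198.8, 179.0], array([0.6074, 0.2277, 0.027 ]))]
wrist basket_foot [(0.71, [255.5, 178.0], array([0.6485, 0.2161, 0.027 ]))]
wrist scale_pan [(0.76, [255.6, 154.4], array([0.6132, 0.2235, 0.027 ]))]
```

View pics/s.png

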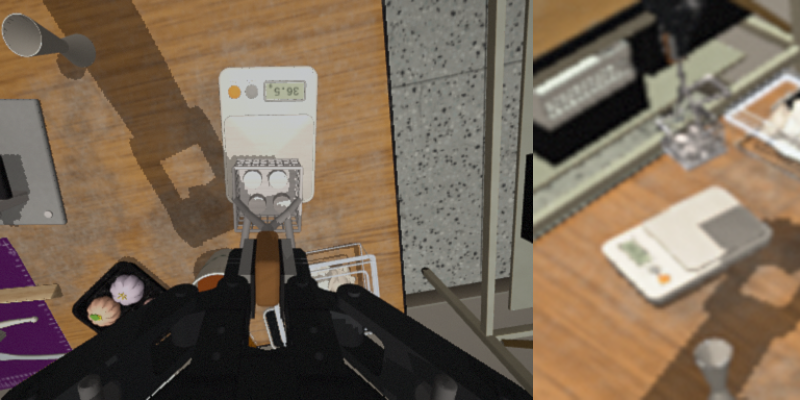

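The basket hangs over the scale and the wrist view puts the pan middle at (0.613, 0.2235). I'll descend to about 12 mm above the pan.

Request:
jog_arm(increments=[{"slide":[-0.5,2,8],"rotation":[0,0,0]},{"slide":[0,0,15],"rotation":[0,0,0]},{"slide":[0,0,20],"rotation":[0,0,0]},{"slide":[0,0,20],"rotation":[0,0,0]},{"slide":[0,0,20],"rotation":[0,0,0]},{"slide":[0,0,14],"rotation":[0,0,0]},{"slide":[0,0,10],"rotation":[0,0,0]},{"slide":[0,0,5],"rotation":[0,0,0]},{"slide":[0,0,3],"rotation":[0,0,0]},{"slide":[0,0,0],"rotation":[0,0,0]},{"slide":[0,0,0],"rotation":[0,0,0]}])

```text
time: 26.4
tool_pos: [0.6141, 0.2266, 0.1417]
tool_rot: [0.001, 0.1, 0.995, 0.0]
contact_force: [-0.2, -0.3, -2.2]
gripper_width: 0.131
```

```bash
python3 - <<'E'
from h import *
F={c:optics.grab_frame(c) for c in("scene","wrist")};s=state();print(s["time"],s["tool_pos"],s["contact_force"],s["ft_torque"])
a=cv2.resize(F["wrist"]["frame"][60:300,150:360],(394,450));b=cv2.resize(F["scene"]["frame"][140:220,155:235],(400,400),interpolation=cv2.INTER_CUBIC)
c=np.zeros((450,400,3),np.uint8);c[:400]=b
cv2.imwrite("pics/t.png",np.hstack([a,c]))
for c in F:
    for n in("basket_foot","scale_pan"): print(c,n,[(d["score"],d["uv"],atz(F[c],d["uv"],.027).round(4)) for d in place_of(n,c)[:1]])
E
```

```text
26.5 [0.61422196 0.22662183 0.14210207] [-0.04014938 -0.12476956 -3.05974192] [0.03951535 0.01631108 0.02980967]
scene basket_foot [(0.84, [200.6, 178.1], array([0.6152, 0.226 , 0.027 ]))]
scene scale_pan [(0.75, [199.4, 177.0], array([0.6167, 0.234 , 0.027 ]))]
wrist basket_foot [(0.63, [258.5, 176.8], array([0.6192, 0.2294, 0.027 ]))]
wrist scale_pan [(0.38, [253.9, 181.5], array([0.6234, 0.2234, 0.027 ]))]
```

View pics/t.png

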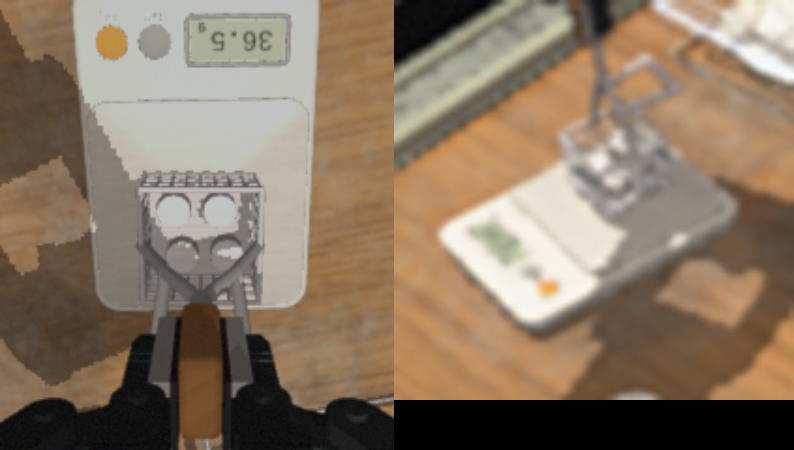

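Both networks put the foot and the pan middle together to within about 8 mm. I'll come down slowly to contact.

Request:
jog_arm(increments=[{"slide":[0,0,2],"rotation":[0,0,0]},{"slide":[0,0,2],"rotation":[0,0,0]},{"slide":[0,0,2],"rotation":[0,0,0]},{"slide":[0,0,2],"rotation":[0,0,0]},{"slide":[0,0,1],"rotation":[0,0,0]},{"slide":[0,0,1],"rotation":[0,0,0]},{"slide":[0,0,0],"rotation":[0,0,0]}])

```text
time: 27.28
tool_pos: [0.6131, 0.2263, 0.1301]
tool_rot: [-0.0, 0.1, 0.995, -0.0]
contact_force: [0.4, -0.9, -2.5]
gripper_width: 0.128
```

Request:
jog_arm(increments=[{"slide":[0,0,0.5],"rotation":[0,0,0]},{"slide":[0,0,0.5],"rotation":[0,0,0]},{"slide":[0,0,0.5],"rotation":[0,0,0]},{"slide":[0,0,0.5],"rotation":[0,0,0]},{"slide":[0,0,0],"rotation":[0,0,0]},{"slide":[0,0,0],"rotation":[0,0,0]}])

```text
time: 27.78
tool_pos: [0.6133, 0.2264, 0.1285]
tool_rot: [0.0, 0.1, 0.995, 0.0]
contact_force: [0.1, -0.2, -2.7]
gripper_width: 0.131
```

Request:
jog_arm(increments=[{"slide":[0,0,0.5],"rotation":[0,0,0]},{"slide":[0,0,0.5],"rotation":[0,0,0]},{"slide":[0,0,0],"rotation":[0,0,0]},{"slide":[0,0,0],"rotation":[0,0,0]}])

```text
time: 28.12
tool_pos: [0.6137, 0.2264, 0.1284]
tool_rot: [0.0, 0.1, 0.995, 0.0]
contact_force: [-0.9, 0.4, 2.6]
gripper_width: 0.132
```

Contact, about 5 N on the pan. I'll ease off half a millimetre and check that it stands upright.

Request:
jog_arm(increments=[{"slide":[0,0,-0.4],"rotation":[0,0,0]},{"slide":[0,0,0],"rotation":[0,0,0]},{"slide":[0,0,0],"rotation":[0,0,0]}])

```text
time: 28.37
tool_pos: [0.6136, 0.2264, 0.1284]
tool_rot: [0.0, 0.1, 0.995, 0.0]
contact_force: [-0.6, -0.1, 1.8]
gripper_width: 0.129
```

```bash
python3 - <<'E'
from h import *
F={c:optics.grab_frame(c) for c in("scene","wrist")};s=state();print(s["time"],s["tool_pos"],s["contact_force"],s["ft_torque"])
a=cv2.resize(F["wrist"]["frame"][60:300,150:360],(394,450));b=cv2.resize(F["scene"]["frame"][140:220,155:235],(400,400),interpolation=cv2.INTER_CUBIC)
c=np.zeros((450,400,3),np.uint8);c[:400]=b
cv2.imwrite("pics/u.png",np.hstack([a,c]))
E
```

```text
28.4667 [0.61364816 0.22643392 0.12842452] [-0.02007849  0.02806938  2.98201621] [-0.0930559   0.23663639  0.03396242]
```

View pics/u.png

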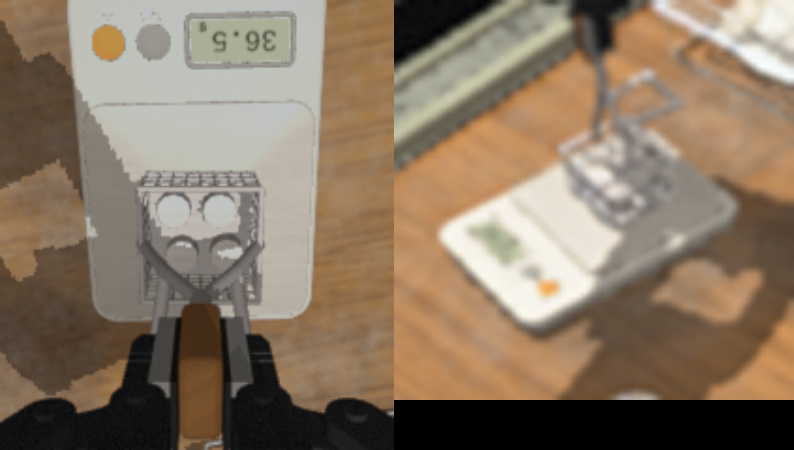

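It stands upright in the middle of the pan. Releasing.

Request:
jog_arm(increments=[{"slide":[0,0,-0.4],"rotation":[0,0,0]},{"slide":[0,0,0],"rotation":[0,0,0]}])

```text
time: 28.63
tool_pos: [0.6135, 0.2265, 0.1284]
tool_rot: [0.0, 0.1, 0.995, 0.0]
contact_force: [0.6, -0.8, 1.6]
gripper_width: 0.129
```

Request:
jog_arm(increments=[{"slide":[0,0,0],"rotation":[0,0,0]},{"slide":[0,0,0],"rotation":[0,0,0]},{"slide":[0,0,0],"rotation":[0,0,0]},{"slide":[0,0,0],"rotation":[0,0,0]},{"slide":[0,0,0],"rotation":[0,0,0]},{"slide":[0,0,0],"rotation":[0,0,0]}], fingers=0.5)

```text
time: 29.13
tool_pos: [0.6133, 0.2264, 0.1282]
tool_rot: [-0.0, 0.1, 0.995, -0.0]
contact_force: [-0.3, 0.1, -0.0]
gripper_width: 0.497
```

```bash
python3 - <<'E'
from h import *
F={c:optics.grab_frame(c) for c in("scene","wrist")};s=state();print(s["time"],s["tool_pos"],s["contact_force"],s["ft_torque"])
a=cv2.resize(F["wrist"]["frame"][60:300,150:360],(394,450));b=cv2.resize(F["scene"]["frame"][140:220,155:235],(400,400),interpolation=cv2.INTER_CUBIC)
c=np.zeros((450,400,3),np.uint8);c[:400]=b
cv2.imwrite("pics/v.png",np.hstack([a,c]))
E
```

```text
29.2333 [0.61331347 0.22640875 0.12825767] [ 0.52207462  0.09875288 -0.36842521] [ 0.01578784 -0.01455305 -0.00835782]
```

View pics/v.png

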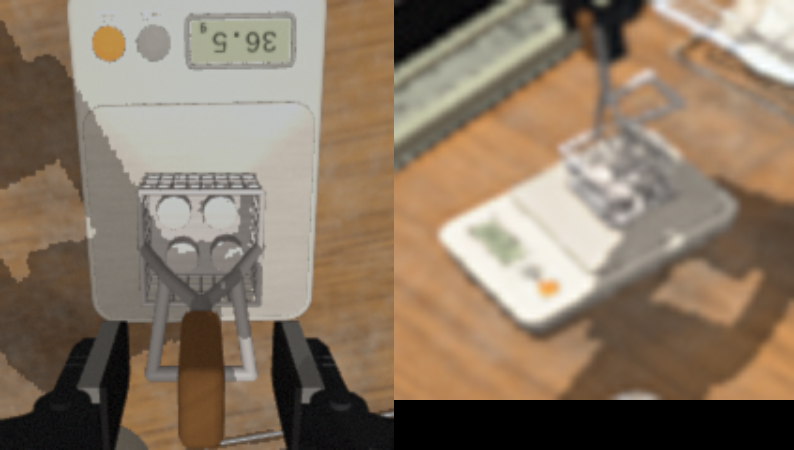

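Released, and the basket is standing. I'll retreat straight up.

Request:
jog_arm(increments=[{"slide":[0,0,-4],"rotation":[0,0,0]},{"slide":[0,0,-8],"rotation":[0,0,0]},{"slide":[0,0,-12],"rotation":[0,0,0]},{"slide":[0,0,-16],"rotation":[0,0,0]},{"slide":[0,0,-20],"rotation":[0,0,0]},{"slide":[0,0,-20],"rotation":[0,0,0]},{"slide":[0,0,-20],"rotation":[0,0,0]},{"slide":[0,0,-10],"rotation":[0,0,0]},{"slide":[0,0,-5],"rotation":[0,0,0]},{"slide":[0,0,0],"rotation":[0,0,0]},{"slide":[0,0,0],"rotation":[0,0,0]}])

```text
time: 30.15
tool_pos: [0.6131, 0.2263, 0.2427]
tool_rot: [-0.0, 0.1, 0.995, -0.0]
contact_force: [-0.1, -0.1, -0.0]
gripper_width: 0.498
```

```bash
python3 - <<'E'
from h import *
F={c:optics.grab_frame(c) for c in("scene","wrist","top")};s=state();print(s["time"],s["tool_pos"],s["contact_force"])
a=cv2.resize(F["wrist"]["frame"][20:260,150:360],(394,450));b=cv2.resize(F["scene"]["frame"][130:260,155:315],(400,325),interpolation=cv2.INTER_CUBIC)
c=np.zeros((450,400,3),np.uint8);c[:325]=b
cv2.imwrite("pics/w.png",np.hstack([a,c]))
for c in F:
    for n,z in dict(basket_foot=.027,scale_pan=.027,basket_grip=.177,mug=0,jigger=0,short_stick=0).items(): print(c,n,[(round(d["score"],2),atz(F[c],d["uv"],z).round(4)) for d in place_of(n,c)[:1]])
E
```

```text
30.3 [0.61252899 0.22620027 0.2413482 ] [-0.55542236  0.38621682 -0.80508968]
scene basket_foot [(0.68, array([0.6148, 0.2129, 0.027 ]))]
scene scale_pan [(0.57, array([0.6033, 0.2149, 0.027 ]))]
scene basket_grip [(0.7, array([0.6176, 0.2232, 0.177 ]))]
scene mug [(0.68, array([0.7958, 0.134 , 0.    ]))]
scene jigger [(0.6, array([0.4176, 0.0062, 0.    ]))]
scene short_stick [(0.71, array([0.7444, 0.4037, 0.    ]))]
wrist basket_foot [(0.91, array([0.6168, 0.2261, 0.027 ]))]
wrist scale_pan [(0.17, array([0.4286, 0.023 , 0.027 ]))]
wrist basket_grip [(0.94, array([0.6181, 0.2267, 0.177 ]))]
wrist mug [(0.61, array([0.8077, 0.1157, 0.    ]))]
wrist jigger [(0.62, array([0.4205, 0.0077, 0.    ]))]
wrist short_stick []
top basket_foot [(0.73, array([0.6164, 0.2307, 0.027 ]))]
top scale_pan [(0.65, array([0.6157, 0.2275, 0.027 ]))]
top basket_grip [(0.54, array([0.6065, 0.222 , 0.177 ]))]
top mug [(0.93, array([0.8027, 0.13  , 0.    ]))]
top jigger []
top short_stick [(0.58, array([ 0.4841, -0.4232,  0.    ]))]
```

View pics/w.png

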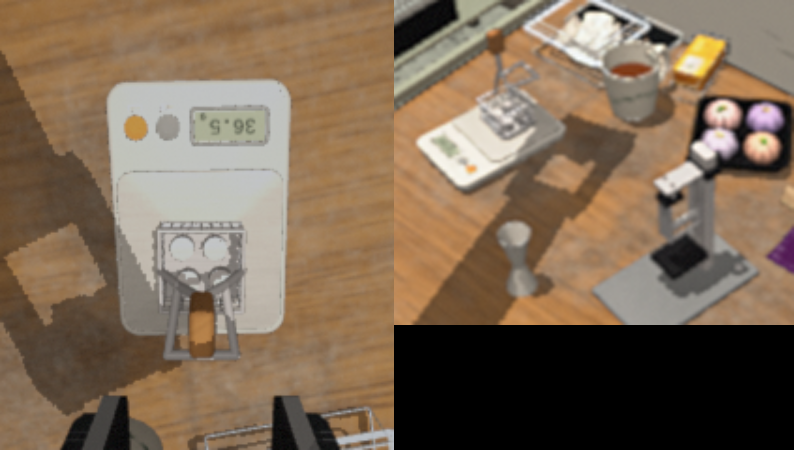

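The basket stands upright in the middle of the pan, the fingers are clear above it, and the bystanders are where they were.

```bash
python3 -c "
from plant import manip
print(manip.job_done())"
```

```text
the job is handed in; nothing more can be done
None
```

The basket is off the stand and stands upright and released in the middle of the scale pan. I handed the job in at about 30 s of the 72 s.

- **Lift:** the bar met the keeper after about 43 mm of lift. I raised it roughly 8 mm further, with about 5 N on the keeper, and drew it out over the hook tip. The highest readings against the stand were about 5 N upward and 3–4 N sideways, well under 15 N.
- **Placing:** I set it down with about 5 N on the pan, eased off and opened the fingers.
- **Last checks:** the wrist camera put the basket's foot at (0.617, 0.226), and the top and hand measurements put the pan middle at (0.615, 0.227), so about 3 mm off. The scene camera's network was about 11 mm off, which is its usual scatter and inside the 30 mm limit. The wrist force read about zero after release. The mug and jigger show no movement in the pictures beyond that scatter.

What failed or disagreed:
- **First move:** it was refused because some rows lacked the rotation field.
- **First grasp:** the fingers closed on air. The pictures showed the finger ends about 37 mm higher than the reported TCP, so I corrected by sight and force.
- **Start of the lift:** the bar rubbed the hook with about 3 N until I moved it 1 mm towards the post.
- **Final network readings:** the scene network gave a false hit for the short stick, which the top view shows in place. The wrist camera's last pan reading was a low-score miss. Both were ignored.

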